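# Make up two hardware kits on the workshop bench

### The job

Make up two hardware kits from the five loose fittings on the bench, one fitting to a pocket, each standing upright and flat on its pocket's floor. In the long three-pocket tray, counting from the pocket next to its finger tab: the levelling foot, then the hexagonal coupling nut, then the small wooden knob; in the short two-pocket tray, again from the tab: the angle bracket, then the large wooden knob. Leave the mug, the tape roll and the screwdriver where they are.

Things in the scene. Friction and masses are not known exactly. Their poses are not given: they have to be found in the camera images.
- foot: Levelling foot, loose, standing: black rubber disc 44 mm across, tapering to 30 mm at its top 13 mm up, with an upright steel stud 12 mm in diameter on its axis from there to 55 mm high. Grip the stud. Origin: centre of the underside; z up along the stud.
- nut: Steel hexagonal coupling nut, loose, standing: 42 mm high, 30 mm across flats (34.6 mm across corners). Origin: centre of the underside; z up; two opposite flats face +x and -x, the others at 60 degree steps.
- bracket: Aluminium angle bracket, loose, standing on its base plate, with its other leg upright: base plate 45 mm (x) by 30 mm (y) by 6 mm; upright leg 6 mm thick (x), 30 mm wide (y), rising to 46 mm, at the -x end of the base, its middle at x = -19.5 mm. Grip the upright leg across its 30 mm width (along y). Origin: centre of the base plate's underside; z up.
- large_knob: Large wooden drawer knob, loose, standing on its foot: 44 mm high; foot 32 mm across, a narrower neck, and a round head 48 mm across whose straight side runs from 24 to 38 mm high. Origin: centre of the underside; z up.
- small_knob: Small wooden drawer knob, loose, standing on its foot, same shape as the large one: 40 mm high; foot 24 mm across; head 28 mm across whose straight side runs from 24 to 34 mm high. Origin: centre of the underside; z up.
- long_tray: Long grey kit tray, fixed to the bench, 220 mm (x) by 76 mm (y), three pockets in a row, each 68 by 68 mm inside. Floor 3 mm thick, walls and partitions 4 mm thick with their tops 10 mm above the bench. A flat finger tab (22 mm long, 44 mm wide, 5 mm thick, with a black dot) sticks out of its +x end. Origin: centre of the underside without the tab; pocket centres at x = +72 (next to the tab), 0 and -72 mm, y = 0.
- short_tray: Short grey kit tray, fixed to the bench, 148 mm (x) by 76 mm (y), two pockets, made as the long one: pockets 68 by 68 mm, floor 3 mm thick, wall tops 10 mm above the bench, the same finger tab at its +x end. Origin: centre of the underside without the tab; pocket centres at x = +36 (next to the tab) and -36 mm, y = 0.
- mug: Bystander, loose: white mug, about 80 mm across and 75 mm high, handle at +y. Origin: centre of the underside.
- tape: Bystander, loose: grey roll of cloth tape lying flat, 100 mm across, 48 mm high, open in the middle. Origin: centre of the underside.
- screwdriver: Bystander, loose: screwdriver 160 mm long with a black handle, lying on the bench beyond the trays along its x axis, handle to -x.

How it is judged:
At the end, for the whole second after the job is handed in: Each part is upright (tilt < 0.12 rad), at rest (< 0.02 m/s) on its own pocket floor (origin 0 to 5.5 mm above the tray underside), within 25 mm of the pocket centre along each tray axis. From the tab: long tray foot, nut, small knob; short tray bracket, large knob (x of foot in the frame of long_tray between 0.047 and 0.097 m and y of foot in the frame of long_tray between -0.025 and 0.025 m and z of foot in the frame of long_tray between 0 and 0.0055 m and angle between each of foot, nut, small_knob, bracket, large_knob's own z axis and vertical below 0.12 rad and linear speed of each of foot, nut, small_knob, bracket, large_knob below 0.02 m/s and x of nut in the frame of long_tray between -0.025 and 0.025 m and y of nut in the frame of long_tray between -0.025 and 0.025 m and z of nut in the frame of long_tray between 0 and 0.0055 m and x of small_knob in the frame of long_tray between -0.097 and -0.047 m and y of small_knob in the frame of long_tray between -0.025 and 0.025 m and z of small_knob in the frame of long_tray between 0 and 0.0055 m and x of bracket in the frame of short_tray between 0.011 and 0.061 m and y of bracket in the frame of short_tray between -0.025 and 0.025 m and z of bracket in the frame of short_tray between 0 and 0.0055 m and x of large_knob in the frame of short_tray between -0.061 and -0.011 m and y of large_knob in the frame of short_tray between -0.025 and 0.025 m and z of large_knob in the frame of short_tray between 0 and 0.0055 m); the robot touches nothing.
It fails at once if the mug is moved more than 30 mm (distance of mug from where it was at the start of the episode above 0.03 m).
It fails at once if the tape roll is moved more than 30 mm (distance of tape from where it was at the start of the episode above 0.03 m).
It fails at once if the screwdriver is moved more than 30 mm (distance of screwdriver from where it was at the start of the episode above 0.03 m).
It also fails if it takes over 120 s, if anything falls off the work surface, if the arm or the gripper's body presses on something with over 40 N, if the wrist force passes 120 N, or if a joint passes its speed limit or range.

### The arm

A 6-joint arm with a two-finger parallel gripper is mounted at the origin on the work surface. World frame = base frame: x ahead of the robot, y to its left, z up, the work surface at z = 0. Lengths are in m, angles in rad, forces in N, time in s.
With the tool pointing down it reaches from about 0.3 to 0.775 m from the base axis. Payload 14.6 kg.
Tool frame: the origin (TCP) lies at the very end of the fingers, on their centre line; the grasp point (between the pads) lies 19 mm behind it; z points along the fingers, y is the direction in which the jaws open and shut (so a half turn about z gives the same grasp; the last joint's range is limited). The gripper opens to 85 mm and grips with 20 to 120 N. Pads are 22 mm wide; open, the fingers measure 114 mm over their backs; the gripper's body (76 mm by 85 mm) begins 54 mm behind the grasp point. The pads swing forward as they close: fully open they stand 13 mm farther back than shut.
Start: joints at [-1.23, 0.3, 1.521, -0, 1.321, -0.067], TCP at [0.218, -0.505, 0.209] pointing down, gripper open.
Joint ranges: [-3.03, 3.03], [-0.79, 2.21], [0.23, 2.52], [-1.04, 4.18], [0, 3.07], [-2.55, 2.55]. Speed limits (rad/s): [2.22, 2.22, 2.57, 3.14, 3.14, 3.14].

### API

Orientations are given as a rotation vector (axis times angle).
In Python, from rig import bot gives the robot as it stands. The module is installed in compiled form; this text tells all that it offers.
- The arm moves only by the tool move_arm, never from a script. Its argument "deltas" is a list of rows, each a list of 7 numbers: the gripper's target within -1 to 1 (shut at 1, half-way at 0, fully open at -1), then the shift along the tool's x, y, z in units of 0.06 m (1.0 is 0.06 m), then the turn, a rotation vector about the tool's x, y, z in units of 45 degrees (1.0 is 45 degrees). In form: [[fingers, x, y, z, wx, wy, wz], ...]. A call has 1 to 5 rows; each row shifts and turns the pose as measured when the row begins, along the tool's axes as they then stand; what a row does not reach is not made up. A row lasts 1/8 s, in which the tool goes at most 62.5 mm and 10.7 degrees, less where a joint would pass 70% of its speed; a pose out of reach is approached as far as the arm can. A call with a number of a shift or a turn outside -1 to 1 is refused whole. A call with a gripper value outside its range is refused whole. The fingers move at their own pace and stop on an object; the grip force is fixed at half the most. Time passes only in rows, so rows that do not move let the fingers close. It gives the time, the measured TCP pose, the force and the opening at its end, in the units of the state.
- bot.read_state(): the state, without advancing time (a new reading comes with each control period).
- bot.camera(name): name is "side" or "top"; returns the picture (400x640x3 uint8, red, green, blue); there is no depth.
- bot.camera_info(name): a dict with "fx", "fy", "cx", "cy" (pixels), "k1" (the pictures are not rectified: a ray, as slopes to the right and down, at radius r is drawn at 1 + k1 r^2 times it, then the intrinsics apply), "R" (3x3) and "t" (3): a world point X has camera coordinates R X + t. Camera axes: x right, y down, z forward; pixel columns grow to the right and rows downward; lengths in m; the calibration is good to about 2 mm. A picture is of the moment at which its call begins. camera_info takes no time and is no camera call.
- bot.close_job(): hands the job in, once; it reports no verdict.
The state is a dict: "t": time; "qpos": joint angles; "dq": joint speeds; "joint_efforts": joint torques, N m; "tcp_pos": TCP position; "eef_rot": TCP orientation; "force": force on the tool from outside, world axes, zero at the start; "ft_torque": the same for the moment, N m; "gripper_width": finger opening in m.
Only numpy, scipy, OpenCV 4.12 (cv2) and the standard library are available. Lean on these libraries where they do the work, as an engineer would, in place of code of your own. Each camera call takes 0.05 s, during which the arm holds its last target.

## Working session

There is one attempt and no reset: what is moved stays moved. The work goes in short steps, Python scripts to look and compute and a tool call to move; the robot and the scene stay as the last step left them, time stands still between calls to the robot, and variables do not carry over. Pictures are saved under pics/ and viewed, and the job is handed in when it is done.

Besides the shell and the picture viewer there is one more tool, called after "Call:" as name(argument=value, ...) on one line, values as JSON. move_arm: Moves the arm, as the interface text tells. Shifts and turns lie within -1 to 1; 1 stands for 0.06 m of shift or 45 degrees of turn. Its arguments: {"type":"object","properties":{"deltas":{"type":"array","items":{"type":"array","items":{"type":"number"}}}},"required":["deltas"]}

```bash
mkdir -p pics; python3 - <<'E'
from rig import bot
import cv2
print(bot.read_state())
for n in("side","top"):
    cv2.imwrite(f"pics/{n}0.png",bot.camera(n)[:,:,::-1]); print(n,bot.camera_info(n))
E
```

```text
{'t': 0.0, 'qpos': array([-1.22959313e+00,  3.00496179e-01,  1.52156018e+00,  1.50422736e-05,
        1.32072119e+00, -6.66018558e-02]), 'dq': array([ 3.46812877e-04, -8.42983632e-04, -9.47863486e-04, -6.68021381e-05,
       -1.74496232e-04,  3.45269590e-04]), 'joint_efforts': array([-3.26533147e-03, -5.43504739e+01, -3.61799669e+01, -2.42267670e-04,
        4.00073433e-03, -1.25830346e-05]), 'tcp_pos': array([ 0.21804162, -0.50465496,  0.20871642]), 'eef_rot': array([-3.07536061e+00, -6.35905266e-01,  2.31982674e-04]), 'force': array([-0.25561027, -0.13296833,  0.09936785]), 'ft_torque': array([-0.01026983, -0.04936493,  0.01079818]), 'gripper_width': 0.08537083374916668}
side {'fx': 380.8142798980409, 'fy': 380.8142798980409, 'cx': 316.2176747674191, 'cy': 200.0146468430077, 'k1': 0.01062709235756856, 'R': array([[ 0.91636394, -0.40025614, -0.00849433],
       [-0.22999732, -0.50896223, -0.82949303],
       [ 0.32768638,  0.76207117, -0.55845247]]), 't': array([-0.49334533,  0.16575164,  0.94570756])}
top {'fx': 375.5922466860184, 'fy': 375.5922466860184, 'cx': 325.88399250632625, 'cy': 197.34554804845433, 'k1': 0.02372405605868185, 'R': array([[-2.57072550e-04, -9.99998725e-01,  1.57616118e-03],
       [-9.89253872e-01,  2.38626928e-05, -1.46207987e-01],
       [ 1.46207763e-01, -1.59680961e-03, -9.89252617e-01]]), 't': array([0.00291722, 0.5517643 , 0.85785732])}
```

View pics/top0.png

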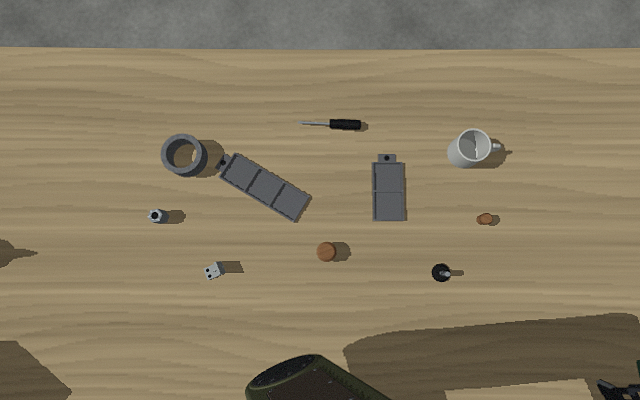

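View pics/side0.png

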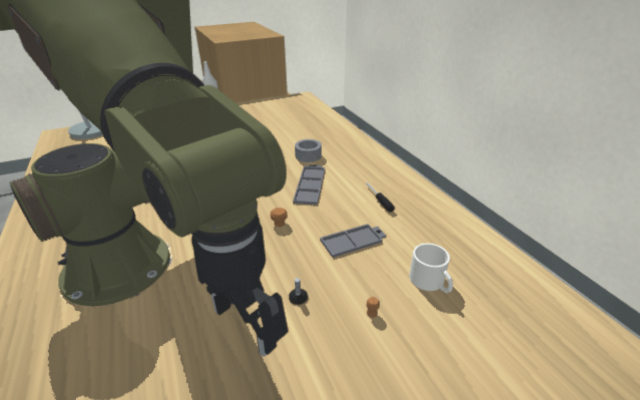

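The top picture shows everything: the nut is at (157,215), bracket (215,270), large knob (326,252), small knob (485,218) and foot (441,272). The trays are near (265,187) and (389,190). I'll enlarge these areas next.

```bash
cat > h.py <<'E'
import cv2,numpy as np
from rig import bot
def px2w(name,uv,z):
    c=bot.camera_info(name);uv=np.atleast_2d(np.array(uv,float))
    out=[]
    for u,v in uv:
        d=np.array([(u-c['cx'])/c['fx'],(v-c['cy'])/c['fy']]);p=d.copy()
        for _ in range(20): p=d/(1+c['k1']*(p@p))
        R,t=np.array(c['R']),np.array(c['t']);o=-R.T@t;r=R.T@np.array([*p,1])
        out.append(o+r*(z-o[2])/r[2])
    return np.array(out)
def w2px(name,X):
    c=bot.camera_info(name);X=np.atleast_2d(X)@np.array(c['R']).T+np.array(c['t'])
    p=X[:,:2]/X[:,2:];p=p*(1+c['k1']*(p**2).sum(1,keepdims=True))
    return p*c['fx']+[c['cx'],c['cy']]
def crop(img,x,y,w,h,s):
    im=cv2.resize(img[y:y+h,x:x+w],None,fx=s,fy=s,interpolation=cv2.INTER_CUBIC)
    for i in range(0,w,10): cv2.line(im,(i*s,0),(i*s,6 if (x+i)%50 else 14),(0,0,255),1)
    for i in range(0,h,10): cv2.line(im,(0,i*s),(6,i*s),(0,0,255),1)
    return im
E
python3 - <<'E'
from h import *
im=cv2.imread('pics/top0.png')
a=crop(im,210,145,110,80,7);cv2.imwrite('pics/a.png',a)
b=crop(im,360,145,60,80,7);cv2.imwrite('pics/b.png',b)
tiles=[crop(im,x,y,50,40,8) for x,y in((140,195),(195,250),(460,200),(415,250))]
cv2.imwrite('pics/c.png',np.vstack([np.hstack(tiles[:2]),np.hstack(tiles[2:])])[:600])
cv2.imwrite('pics/d.png',crop(im,300,230,60,40,8))
E
```

```text
(no output)
```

View pics/a.png

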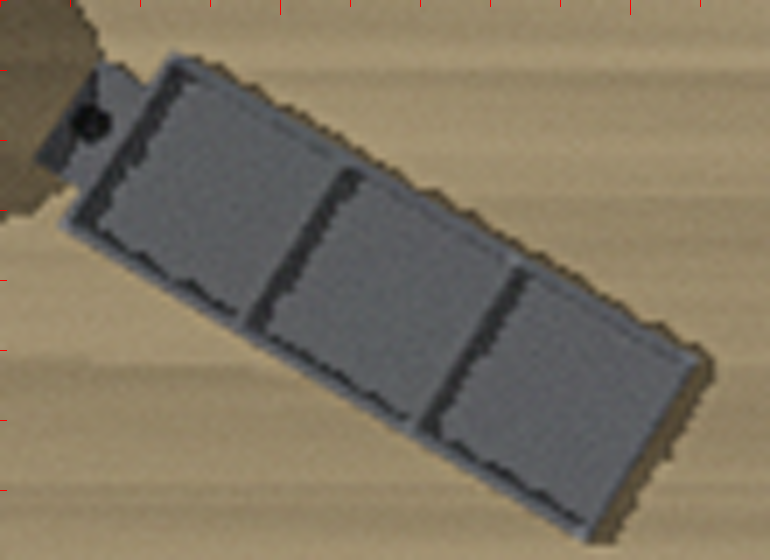

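View pics/b.png

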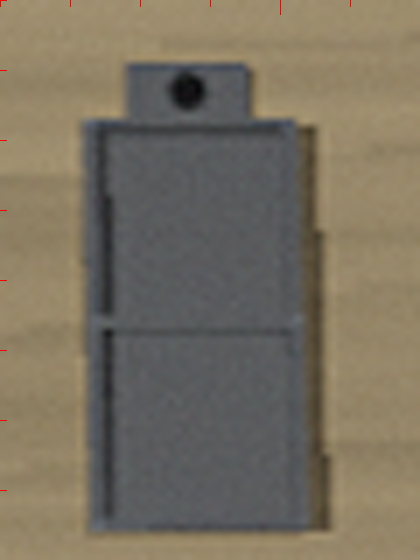

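View pics/c.png

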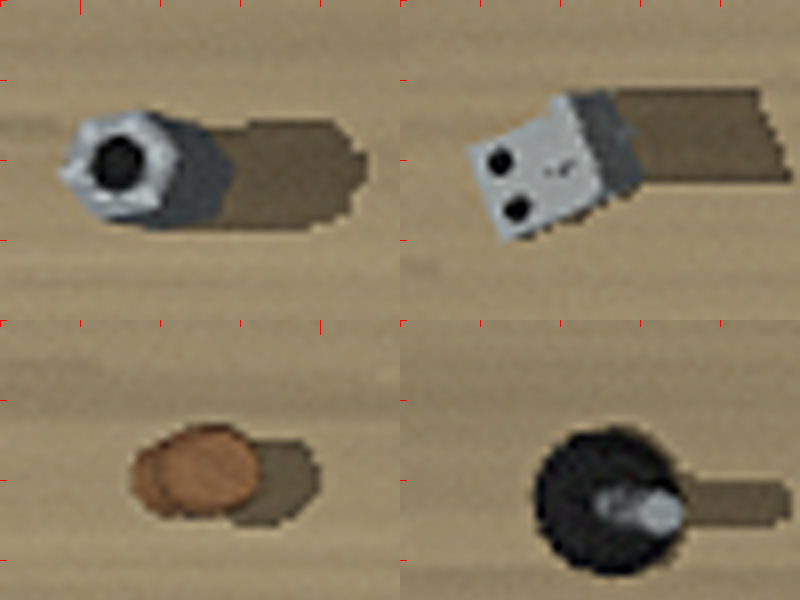

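View pics/d.png

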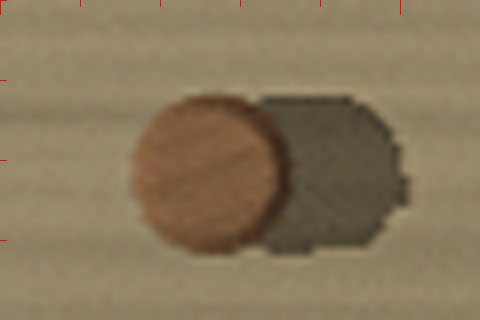

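```bash
python3 - <<'E'
from h import *
np.set_printoptions(precision=4,suppress=True)
def P(pts,x,y,s,z,ox=0,oy=0):
    pts=np.atleast_2d(np.array(pts,float))
    return px2w('top',np.c_[(pts[:,0]-ox+.5)/s-.5+x,(pts[:,1]-oy+.5)/s-.5+y],z)
L=P([(175,55),(705,352),(590,537),(65,225)],210,145,7,.010)
S=P([(85,122),(295,122),(311,529),(90,530)],360,145,7,.010)
for n,Q,len_ in(('long',L,.22),('short',S,.148)):
    print(n,Q[:,:2].tolist(),'c',Q.mean(0)[:2],'sides',np.linalg.norm(Q-np.roll(Q,-1,0),axis=1))
print('longdot',P((90,122),210,145,7,.005),'shortdot',P((187,91),360,145,7,.005))
n=P([(118,163),(62,172),(80,122),(143,112),(180,155),(160,208),(100,215)],140,195,8,.042);print('nut',n[:,:2])
d=n[1:]-n[0];print(np.degrees(np.arctan2(d[:,1],d[:,0]))%60, np.linalg.norm(d,axis=1))
print('br base-ish',P([(470,150),(505,240),(640,190),(605,95)],195,250,8,.003,400)[:,:2],'legtop',P([(565,93),(605,190)],195,250,8,.046,400)[:,:2])
print('small top',P((210,469),460,200,8,.037,0,320),'foot',P((145,482),460,200,8,.0,0,320))
print('footdisc',P((610,502),415,250,8,.004,400,320),'stud',P((660,515),415,250,8,.055,400,320))
print('large',P((212,173),300,230,8,.034))
E
```

```text
long [[0.6704015297433112, 0.2322562132922665], [0.5625102099672167, 0.041415436346526995], [0.4969882481381091, 0.08127538698673739], [0.6081815506675584, 0.2690947070804054]] c [0.5845 0.156 ] sides [0.2192 0.0767 0.2183 0.0723]
short [[0.6458929576411141, -0.11218327276694276], [0.6458471597350138, -0.18733504103448445], [0.49980814010111285, -0.18860454457726983], [0.49942977718289955, -0.11129736420356809]] c [ 0.5727 -0.1499] sides [0.0752 0.146  0.0773 0.1465]
longdot [[0.6469 0.2631 0.005 ]] shortdot [[ 0.6586 -0.1498  0.005 ]]
nut [[0.5096 0.4075]
 [0.507  0.4236]
 [0.5218 0.4194]
 [0.5247 0.4012]
 [0.512  0.3895]
 [0.4963 0.3944]
 [0.4943 0.4117]]
[39.2976 44.4103 37.3847 37.4587 44.6143 44.6749] [0.0164 0.017  0.0164 0.0181 0.0187 0.0159]
br base-ish [[0.384  0.299 ]
 [0.3574 0.2872]
 [0.372  0.2474]
 [0.4002 0.2591]] legtop [[0.4018 0.2588]
 [0.3743 0.2461]]
small top [[ 0.5023 -0.3767  0.037 ]] foot [[ 0.5016 -0.3723  0.    ]]
footdisc [[ 0.3743 -0.2745  0.004 ]] stud [[ 0.3733 -0.2731  0.055 ]]
large [[0.4244 0.0024 0.034 ]]
```

```bash
cat > go.py <<'E'
# usage: go.py x y z [phi]  -> remaining deltas in tool units
import sys
from h import *
from scipy.spatial.transform import Rotation as Ro
a=[float(v) for v in sys.argv[1:]]
s=bot.read_state();R=Ro.from_rotvec(s['eef_rot']).as_matrix()
d=R.T@(np.array(a[:3])-s['tcp_pos'])/.06
phi=np.degrees(np.arctan2(R[1,1],R[0,1]));w=np.zeros(3)
if len(a)>3:
    p=np.radians(a[3]);y=np.array([np.cos(p),np.sin(p),0]);z=np.array([0,0,-1.]);T=np.c_[np.cross(y,z),y,z]
    w=Ro.from_matrix(R.T@T).as_rotvec()/(np.pi/4)
print('shift',d.round(2),'turn',w.round(2),'phi',phi.round(1),'tcp',s['tcp_pos'].round(4),'t',s['t'],'w',s['gripper_width'].round(4),'F',s['force'].round(1))
E
python3 go.py .374 -.274 .11 -66.6
```

```text
Traceback (most recent call last):
  File "go.py", line 12, in <module>
    print('shift',d.round(2),'turn',w.round(2),'phi',phi.round(1),'tcp',s['tcp_pos'].round(4),'t',s['t'],'w',s['gripper_width'].round(4),'F',s['force'].round(1))
                                                                                                             ^^^^^^^^^^^^^^^^^^^^^^^^
AttributeError: 'float' object has no attribute 'round'
```

```bash
sed -i "s/s\['gripper_width'\].round(4)/round(s['gripper_width'],4)/" go.py; python3 go.py .374 -.274 .11 -66.6
```

```text
shift [ 3.91 -2.5   1.65] turn [-0. -0. -0.] phi -66.6 tcp [ 0.218  -0.5047  0.2088] t 0.1 w 0.0854 F [-0.2 -0.1  0.1]
```

Call:
move_arm(deltas=[[-1,0.78,-0.5,0.33,0,0,0],[-1,0.78,-0.5,0.33,0,0,0],[-1,0.78,-0.5,0.33,0,0,0],[-1,0.78,-0.5,0.33,0,0,0],[-1,0.78,-0.5,0.33,0,0,0]])

```text
t: 0.72
tcp_pos: [0.3757, -0.2699, 0.1068]
eef_rot: [3.078, 0.627, 0.0]
force: [0.9, -1.2, -0.4]
gripper_width: 0.0854
```

```bash
python3 go.py .374 -.274 .022 -66.6
```

```text
shift [-0.05  0.05  1.41] turn [ 0.   -0.   -0.01] phi -67.0 tcp [ 0.3757 -0.2699  0.1068] t 0.725 w 0.0854 F [ 0.9 -1.2 -0.4]
```

Call:
move_arm(deltas=[[-1,-0.05,0.05,0.4,0,0,0],[-1,0,0,0.5,0,0,0],[-1,0,0,0.4,0,0,0],[-1,0,0,0,0,0,0]])

```text
t: 1.23
tcp_pos: [0.3753, -0.2693, 0.0251]
eef_rot: [-3.073, -0.637, 0.003]
force: [-0.1, -0.2, 0.2]
gripper_width: 0.0855
```

```bash
python3 go.py .374 -.274 .022 -66.6
```

```text
shift [-0.05  0.06  0.05] turn [-0.  0.  0.] phi -66.6 tcp [ 0.3753 -0.2693  0.0251] t 1.225 w 0.0855 F [-0.1 -0.2  0.2]
```

Call:
move_arm(deltas=[[-1,-0.05,0.07,0.05,0,0,0],[1,0,0,0,0,0,0],[1,0,0,0,0,0,0],[1,0,0,0,0,0,0],[1,0,0,0,0,0,0]])

```text
t: 1.85
tcp_pos: [0.3751, -0.2759, 0.0248]
eef_rot: [3.076, 0.637, 0.001]
force: [-1.4, 1.5, 1.4]
gripper_width: 0.012
```

```bash
python3 go.py .374 -.274 .022 -66.6
```

```text
shift [-0.   -0.04  0.05] turn [ 0. -0. -0.] phi -66.6 tcp [ 0.3751 -0.2759  0.0248] t 1.85 w 0.012 F [-1.4  1.5  1.4]
```

Gripped, with the opening at 12.0 mm. I'll lift it and carry it over.

Call:
move_arm(deltas=[[1,0,0,-0.5,0,0,0],[1,0,0,-0.8,0,0,0],[1,0,0,-0.5,0,0,0]])

```text
t: 2.22
tcp_pos: [0.3739, -0.2748, 0.1337]
eef_rot: [-3.072, -0.636, 0.004]
force: [-0.0, -0.6, -1.5]
gripper_width: 0.0078
```

```bash
python3 go.py .621 .219 .12 -66.6
```

```text
shift [ 7.05 -5.92  0.24] turn [-0.01  0.   -0.  ] phi -66.6 tcp [ 0.3739 -0.2748  0.1337] t 2.225 w 0.0078 F [-0.  -0.6 -1.5]
```

The opening fell to 7.8 mm, so the stud may have slipped. I'll look.

```bash
python3 - <<'E'
from h import *
im=bot.camera('side')[:,:,::-1].copy();cv2.imwrite('pics/s1.png',im)
u=w2px('side',[[.374,-.274,.06]])[0].astype(int);print(u)
cv2.imwrite('pics/s1c.png',crop(im,max(u[0]-50,0),u[1]-50,100,75,8))
t=bot.camera('top')[:,:,::-1].copy();cv2.imwrite('pics/t1.png',t);cv2.imwrite('pics/t1c.png',crop(t,390,230,100,75,8))
print(bot.read_state()['gripper_width'])
E
```

```text
[297 278]
0.008425903916105475
```

View pics/s1c.png

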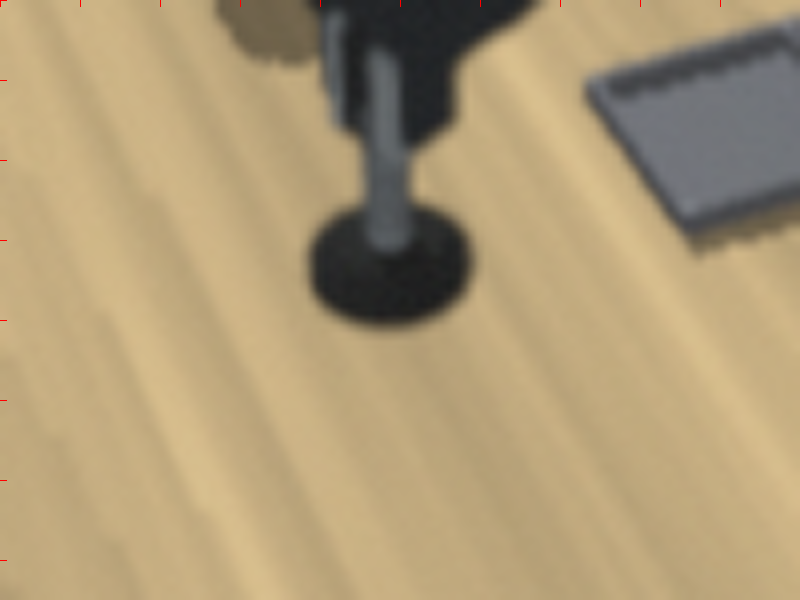

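View pics/t1c.png

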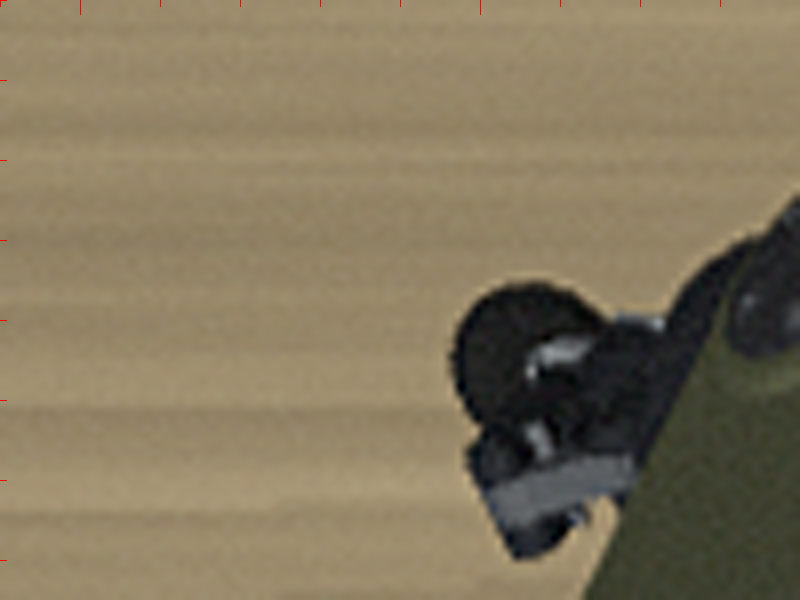

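```bash
python3 - <<'E'
from h import *
for z in (.09,.10,.11,.12,.13): print(z,px2w('top',(455.3,274.8),z)[0].round(4),px2w('side',(295.7,261),z)[0].round(4))
for z in (.14,.16,.17): print(z,px2w('side',(247+380/8,228+55/8),z)[0].round(4))
print(bot.read_state()['tcp_pos'])
E
```

```text
0.09 [ 0.3734 -0.2798  0.09  ] [ 0.3801 -0.253   0.09  ]
0.1 [ 0.3739 -0.2765  0.1   ] [ 0.3766 -0.2631  0.1   ]
0.11 [ 0.3745 -0.2731  0.11  ] [ 0.3731 -0.2733  0.11  ]
0.12 [ 0.375  -0.2697  0.12  ] [ 0.3696 -0.2835  0.12  ]
0.13 [ 0.3756 -0.2663  0.13  ] [ 0.3661 -0.2936  0.13  ]
0.14 [ 0.3896 -0.2265  0.14  ]
0.16 [ 0.3815 -0.2498  0.16  ]
0.17 [ 0.3775 -0.2614  0.17  ]
[ 0.37475019 -0.27546687  0.13461802]
```

View pics/s1.png

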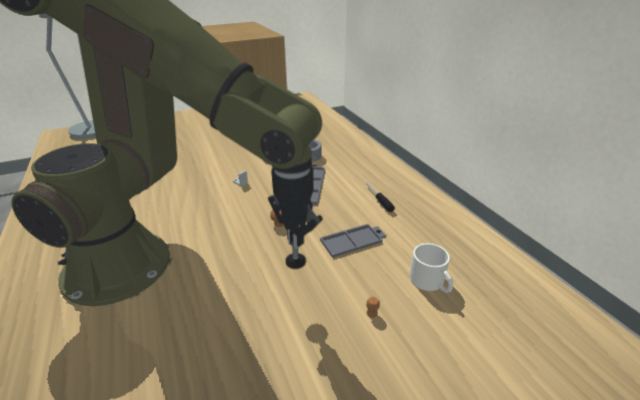

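The disc triangulates to (0.374, -0.273, 0.110), right under the TCP. So the foot is held upright and I'll carry on.

Call:
move_arm(deltas=[[1,0.5,-0.42,0,0,0,0],[1,0.7,-0.59,0,0,0,0],[1,0.7,-0.59,0,0,0,0],[1,0.7,-0.59,0,0,0,0],[1,0.7,-0.59,0,0,0,0]])

```text
t: 2.95
tcp_pos: [0.491, -0.039, 0.1297]
eef_rot: [-3.075, -0.627, 0.007]
force: [0.7, -1.4, -1.2]
gripper_width: 0.0086
```

Call:
move_arm(deltas=[[1,0.7,-0.59,0,0,0,0],[1,0.7,-0.59,0,0,0,0],[1,0.7,-0.59,0,0,0,0],[1,0.7,-0.59,0,0,0,0],[1,0.4,-0.3,0,0,0,0]])

```text
t: 3.58
tcp_pos: [0.6057, 0.1927, 0.1213]
eef_rot: [-3.074, -0.63, 0.02]
force: [0.3, -0.7, -0.8]
gripper_width: 0.0081
```

```bash
python3 go.py .621 .219 .03 -66.6
```

```text
shift [ 0.43 -0.29  1.52] turn [-0.01  0.02 -0.01] phi -66.8 tcp [0.6057 0.1927 0.1213] t 3.575 w 0.0081 F [ 0.3 -0.7 -0.8]
```

Call:
move_arm(deltas=[[1,0.43,-0.29,0.3,0,0,0],[1,0,0,0.4,0,0,0],[1,0,0,0.4,0,0,0],[1,0,0,0.2,0,0,0],[1,0,0,0,0,0,0]])

```text
t: 4.2
tcp_pos: [0.6195, 0.2219, 0.0326]
eef_rot: [-3.074, -0.635, 0.033]
force: [0.6, -0.5, -1.2]
gripper_width: 0.0081
```

```bash
python3 go.py .621 .219 .0285 -66.6
```

```text
shift [0.01 0.05 0.07] turn [-0.01  0.03 -0.  ] phi -66.7 tcp [0.6195 0.2219 0.0326] t 4.2 w 0.0081 F [ 0.6 -0.5 -1.2]
```

Call:
move_arm(deltas=[[1,0,0.05,0.03,0,0.03,0],[1,0,0,0.04,0,0,0],[1,0,0,0.02,0,0,0]])

```text
t: 4.58
tcp_pos: [0.6217, 0.2188, 0.029]
eef_rot: [-3.069, -0.633, -0.011]
force: [-0.2, 0.5, -0.2]
gripper_width: 0.0084
```

```bash
python3 go.py .621 .219 .0285 -66.6
```

```text
shift [-0.01 -0.01  0.01] turn [-0.01 -0.01 -0.  ] phi -66.7 tcp [0.6217 0.2188 0.029 ] t 4.575 w 0.0084 F [-0.2  0.5 -0.2]
```

Call:
move_arm(deltas=[[1,0,0,0.03,0,0,0],[1,0,0,0.02,0,0,0]])

```text
t: 4.82
tcp_pos: [0.6227, 0.2195, 0.028]
eef_rot: [-3.068, -0.633, -0.016]
force: [-3.7, 0.7, 9.7]
gripper_width: 0.0082
```

Contact shows 10 N upward, so the foot is on the floor. I'll release it and rise.

Call:
move_arm(deltas=[[-1,0,0,0,0,0,0],[-1,0,0,0,0,0,0],[-1,0,0,0,0,0,0],[-1,0,0,-0.3,0,0,0],[-1,0,0,-0.8,0,0,0]])

```text
t: 5.45
tcp_pos: [0.6209, 0.2183, 0.0935]
eef_rot: [-3.069, -0.633, -0.007]
force: [1.2, 0.5, 0.3]
gripper_width: 0.0853
```

```bash
python3 go.py .502 -.376 .13 -66.6; python3 - <<'E'
from h import *
t=bot.camera('top')[:,:,::-1].copy();cv2.imwrite('pics/t2.png',t);cv2.imwrite('pics/t2c.png',crop(t,190,130,130,95,6))
E
```

```text
shift [-5.73  8.31 -0.7 ] turn [-0.01 -0.01 -0.  ] phi -66.7 tcp [0.6209 0.2183 0.0935] t 5.45 w 0.0853 F [1.2 0.5 0.3]
```

View pics/t2c.png

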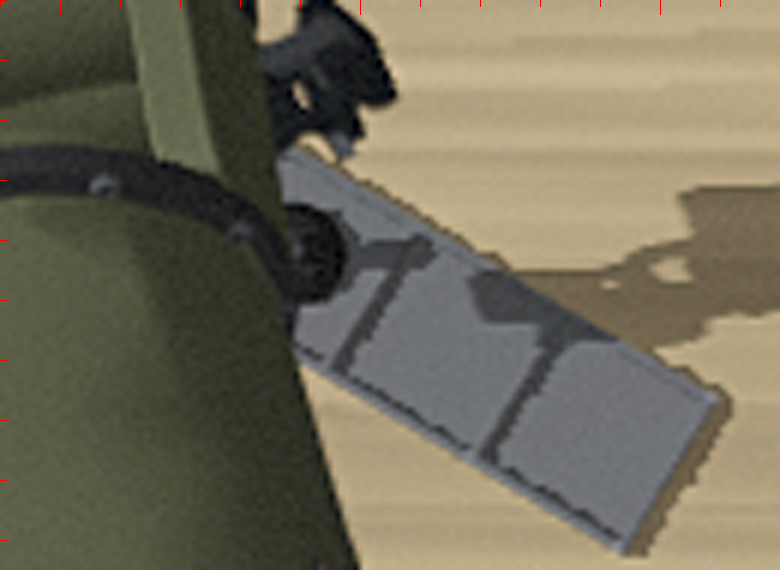

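The foot stands in the tab pocket. Next is the small knob.

Call:
move_arm(deltas=[[-1,-0.4,0.58,-0.4,0,0,0],[-1,-0.54,0.79,-0.3,0,0,0],[-1,-0.54,0.79,0,0,0,0],[-1,-0.54,0.79,0,0,0,0],[-1,-0.54,0.79,0,0,0,0]])

```text
t: 6.12
tcp_pos: [0.572, -0.0523, 0.1503]
eef_rot: [-3.068, -0.643, -0.045]
force: [1.3, -0.8, -0.0]
gripper_width: 0.0851
```

Call:
move_arm(deltas=[[-1,-0.54,0.79,0,0,0,0],[-1,-0.54,0.79,0,0,0,0],[-1,-0.54,0.79,0,0,0,0],[-1,-0.54,0.79,0,0,0,0],[-1,-0.54,0.79,0,0,0,0]])

```text
t: 6.75
tcp_pos: [0.5169, -0.3442, 0.1532]
eef_rot: [-3.073, -0.644, -0.057]
force: [0.8, 0.2, 0.4]
gripper_width: 0.0853
```

```bash
python3 go.py .502 -.376 .012 -66.6
```

```text
shift [-0.52  0.37  2.34] turn [ 0.01 -0.05  0.01] phi -66.3 tcp [ 0.5169 -0.3442  0.1532] t 6.75 w 0.0853 F [0.8 0.2 0.4]
```

Call:
move_arm(deltas=[[-1,-0.43,0.37,0.3,0.01,-0.05,0],[-1,0,0,0.6,0,0,0],[-1,0,0,0.4,0,0,0],[-1,0,0,0,0,0,0]])

```text
t: 7.25
tcp_pos: [0.5011, -0.3815, 0.0776]
eef_rot: [3.072, 0.634, -0.002]
force: [-0.5, 0.2, 0.8]
gripper_width: 0.0852
```

```bash
python3 go.py .502 -.376 .012 -66.6
```

```text
shift [ 0.05 -0.08  1.09] turn [ 0.01  0.   -0.  ] phi -66.7 tcp [ 0.5011 -0.3815  0.0776] t 7.25 w 0.0852 F [-0.5  0.2  0.8]
```

Call:
move_arm(deltas=[[-1,0.05,-0.08,0.4,0,0,0],[-1,0,0,0.4,0,0,0],[-1,0,0,0.28,0,0,0],[-1,0,0,0,0,0,0]])

```text
t: 7.75
tcp_pos: [0.505, -0.378, 0.0188]
eef_rot: [3.064, 0.634, 0.008]
force: [-0.1, 0.4, 0.5]
gripper_width: 0.0853
```

```bash
python3 go.py .502 -.376 .011 -66.6
```

```text
shift [-0.03 -0.05  0.13] turn [ 0.02 -0.   -0.  ] phi -66.6 tcp [ 0.505  -0.378   0.0188] t 7.75 w 0.0853 F [-0.1  0.4  0.5]
```

Call:
move_arm(deltas=[[-1,-0.03,-0.05,0.15,0.02,0,0],[-1,0,0,0.03,0,0,0],[-1,0,0,0,0,0,0]])

```text
t: 8.12
tcp_pos: [0.503, -0.3767, 0.0098]
eef_rot: [-3.075, -0.636, -0.005]
force: [-0.3, -1.3, 0.4]
gripper_width: 0.0853
```

```bash
python3 go.py .502 -.376 .009 -66.6
```

```text
shift [-0.01 -0.02  0.01] turn [-0. -0. -0.] phi -66.6 tcp [ 0.503  -0.3767  0.0098] t 8.125 w 0.0853 F [-0.3 -1.3  0.4]
```

Call:
move_arm(deltas=[[1,0,0,0,0,0,0],[1,0,0,0,0,0,0],[1,0,0,0,0,0,0],[1,0,0,0,0,0,0]])

```text
t: 8.62
tcp_pos: [0.5034, -0.377, 0.0108]
eef_rot: [-3.076, -0.636, -0.007]
force: [-1.6, 1.9, 2.9]
gripper_width: 0.0233
```

Call:
move_arm(deltas=[[1,0,0,-0.3,0,0,0],[1,0,0,-0.6,0,0,0],[1,0,0,-0.6,0,0,0],[1,0,0,-0.2,0,0,0]])

```text
t: 9.12
tcp_pos: [0.5027, -0.3769, 0.118]
eef_rot: [-3.076, -0.636, -0.006]
force: [-0.1, 0.6, -0.7]
gripper_width: 0.0235
```

```bash
python3 go.py .549 .095 .12 -66.6; python3 - <<'E'
from h import *
im=bot.camera('side')[:,:,::-1].copy()
u=w2px('side',[[.503,-.376,.1]])[0].astype(int);print(u)
cv2.imwrite('pics/s3c.png',crop(im,u[0]-50,u[1]-40,100,75,8))
E
```

```text
shift [ 3.83 -6.91 -0.02] turn [-0.   -0.01 -0.  ] phi -66.6 tcp [ 0.5027 -0.3769  0.118 ] t 9.125 w 0.0235 F [-0.1  0.6 -0.7]
[374 278]
```

View pics/s3c.png

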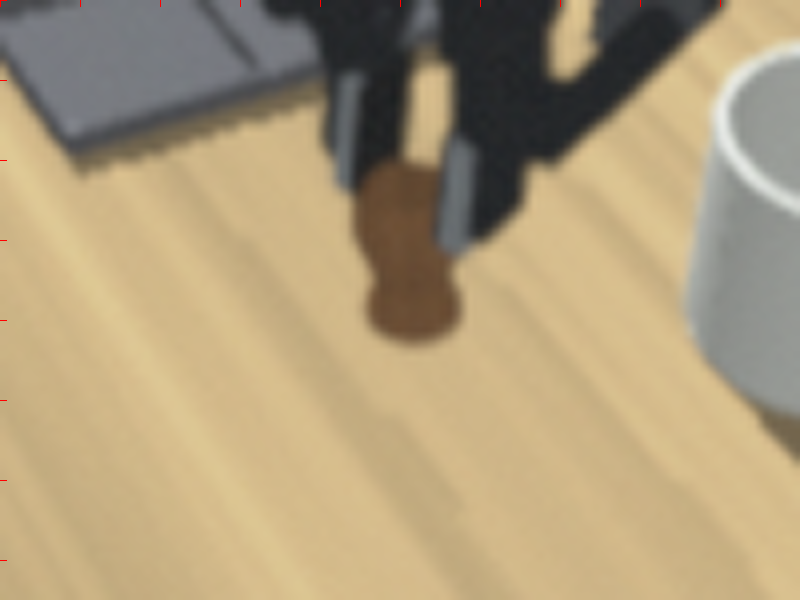

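The small knob hangs upright in the jaws. I'll carry it to the far pocket of the long tray.

Call:
move_arm(deltas=[[1,0.3,-0.54,-0.1,0,0,0],[1,0.45,-0.81,0,0,0,0],[1,0.45,-0.81,0,0,0,0],[1,0.45,-0.81,0,0,0,0],[1,0.45,-0.81,0,0,0,0]])

```text
t: 9.8
tcp_pos: [0.5268, -0.1139, 0.121]
eef_rot: [-3.075, -0.627, -0.0]
force: [0.8, -0.4, 0.2]
gripper_width: 0.0232
```

Call:
move_arm(deltas=[[1,0.45,-0.81,0,0,0,0],[1,0.45,-0.81,0,0,0,0],[1,0.45,-0.81,0,0,0,0],[1,0.3,-0.5,0,0,0,0],[1,0,0,0,0,0,0]])

```text
t: 10.42
tcp_pos: [0.5464, 0.0966, 0.1172]
eef_rot: [-3.072, -0.633, 0.01]
force: [0.8, -0.7, -0.6]
gripper_width: 0.0233
```

```bash
python3 go.py .549 .095 .03 -66.6
```

```text
shift [0.04 0.05 1.45] turn [-0.01  0.01 -0.  ] phi -66.7 tcp [0.5464 0.0966 0.1172] t 10.425 w 0.0233 F [ 0.8 -0.7 -0.6]
```

Call:
move_arm(deltas=[[1,0.04,0.05,0.4,0,0,0],[1,0,0,0.5,0,0,0],[1,0,0,0.4,0,0,0],[1,0,0,0.1,0,0,0],[1,0,0,0,0,0,0]])

```text
t: 11.05
tcp_pos: [0.5479, 0.0913, 0.029]
eef_rot: [-3.073, -0.63, 0.016]
force: [0.2, 1.2, -0.5]
gripper_width: 0.0233
```

```bash
python3 go.py .549 .095 .0145 -66.6
```

```text
shift [ 0.04 -0.05  0.24] turn [-0.01  0.01 -0.01] phi -66.8 tcp [0.5479 0.0913 0.029 ] t 11.05 w 0.0233 F [ 0.2  1.2 -0.5]
```

Call:
move_arm(deltas=[[1,0.04,-0.05,0.1,0,0.01,0],[1,0,0,0.08,0,0,0],[1,0,0,0.05,0,0,0],[1,0,0,0.02,0,0,0]])

```text
t: 11.55
tcp_pos: [0.5499, 0.0952, 0.015]
eef_rot: [-3.072, -0.629, -0.002]
force: [0.8, 0.3, -0.1]
gripper_width: 0.0229
```

```bash
python3 go.py .549 .095 .0138 -66.6
```

```text
shift [-0.02 -0.    0.02] turn [-0.01 -0.   -0.01] phi -66.8 tcp [0.5499 0.0952 0.015 ] t 11.55 w 0.0229 F [ 0.8  0.3 -0.1]
```

Call:
move_arm(deltas=[[1,0,0,0.03,0,0,0],[1,0,0,0.02,0,0,0]])

```text
t: 11.8
tcp_pos: [0.5511, 0.0954, 0.0134]
eef_rot: [-3.072, -0.629, -0.007]
force: [-2.3, 0.3, 14.9]
gripper_width: 0.0234
```

Call:
move_arm(deltas=[[-1,0,0,-0.02,0,0,0],[-1,0,0,0,0,0,0],[-1,0,0,0,0,0,0],[-1,0,0,-0.3,0,0,0],[-1,0,0,-0.8,0,0,0]])

```text
t: 12.42
tcp_pos: [0.5493, 0.0947, 0.0805]
eef_rot: [-3.071, -0.629, 0.002]
force: [0.5, -0.2, 0.5]
gripper_width: 0.0854
```

```bash
python3 go.py .4245 .0025 .1 -66.6
```

```text
shift [-2.52  0.59 -0.33] turn [-0.01  0.   -0.01] phi -66.9 tcp [0.5493 0.0947 0.0805] t 12.425 w 0.0854 F [ 0.5 -0.2  0.5]
```

Call:
move_arm(deltas=[[-1,-0.4,0.1,-0.5,0,0,0],[-1,-0.7,0.16,0,0,0,0],[-1,-0.7,0.17,0,0,0,0],[-1,-0.6,0.14,0,0,0,0],[-1,0,0,0,0,0,0]])

```text
t: 13.05
tcp_pos: [0.4295, 0.0044, 0.1199]
eef_rot: [-3.074, -0.631, -0.018]
force: [0.7, -0.3, -1.0]
gripper_width: 0.0851
```

```bash
python3 go.py .4245 .0025 .01 -66.6;python3 - <<'E'
from h import *
t=bot.camera('top')[:,:,::-1].copy();cv2.imwrite('pics/t4.png',t);cv2.imwrite('pics/t4c.png',crop(t,200,140,130,95,6))
E
```

```text
shift [-0.11 -0.    1.83] turn [-0.   -0.02 -0.  ] phi -66.8 tcp [0.4295 0.0044 0.1199] t 13.05 w 0.0851 F [ 0.7 -0.3 -1. ]
```

View pics/t4c.png

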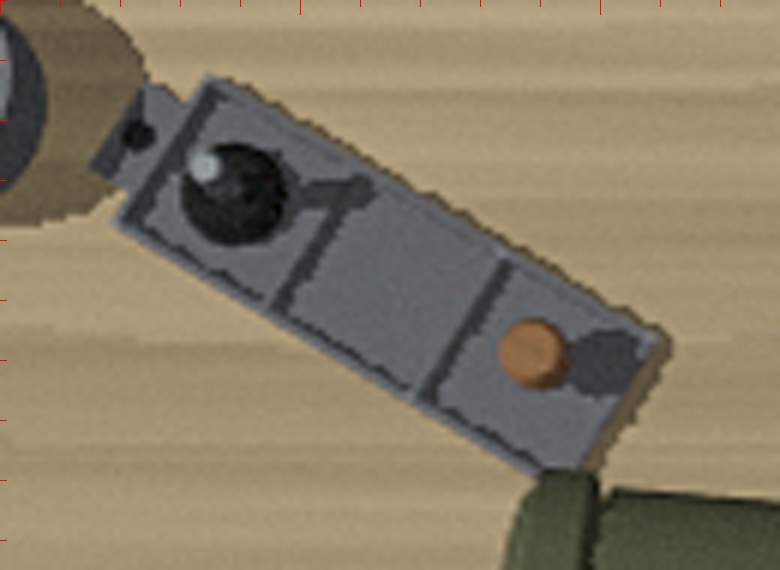

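Foot at (230,165) and small knob at (289,199) both stand centred in their pockets. I'll go down to the large knob.

Call:
move_arm(deltas=[[-1,-0.09,0,0.4,0,-0.02,0],[-1,0,0,0.6,0,0,0],[-1,0,0,0.5,0,0,0],[-1,0,0,0.2,0,0,0],[-1,0,0,0,0,0,0]])

```text
t: 13.72
tcp_pos: [0.4309, 0.0045, 0.0187]
eef_rot: [3.076, 0.635, 0.005]
force: [-0.3, 0.7, 1.0]
gripper_width: 0.0851
```

```bash
python3 go.py .4245 .0025 .01 -66.6
```

```text
shift [-0.11 -0.01  0.15] turn [ 0. -0. -0.] phi -66.7 tcp [0.4309 0.0045 0.0187] t 13.725 w 0.0851 F [-0.3  0.7  1. ]
```

Call:
move_arm(deltas=[[-1,-0.11,-0.01,0.14,0,0,0],[-1,0,0,0.03,0,0,0],[1,0,0,0,0,0,0],[1,0,0,0,0,0,0],[1,0,0,0,0,0,0]])

```text
t: 14.35
tcp_pos: [0.4263, 0.0024, 0.011]
eef_rot: [3.074, 0.635, 0.012]
force: [-4.7, 1.1, 9.7]
gripper_width: 0.0438
```

```bash
python3 go.py .4245 .0025 .01 -66.6
```

```text
shift [-0.03 -0.01  0.02] turn [ 0.   -0.01 -0.  ] phi -66.7 tcp [0.4263 0.0024 0.011 ] t 14.35 w 0.0438 F [-4.7  1.1  9.7]
```

Call:
move_arm(deltas=[[1,0,0,0,0,0,0],[1,0,0,-0.3,0,0,0],[1,0,0,-0.6,0,0,0],[1,0,0,-0.6,0,0,0],[1,0,0,-0.2,0,0,0]])

```text
t: 14.98
tcp_pos: [0.4249, 0.0025, 0.1155]
eef_rot: [3.075, 0.635, 0.01]
force: [0.1, -0.1, -1.1]
gripper_width: 0.0439
```

```bash
python3 go.py .537 -.150 .12 -66.6; python3 - <<'E'
from h import *
im=bot.camera('side')[:,:,::-1].copy()
u=w2px('side',[[.426,.002,.1]])[0].astype(int);print(u)
cv2.imwrite('pics/s5c.png',crop(im,u[0]-50,u[1]-40,100,75,8))
E
```

```text
shift [ 0.71  3.07 -0.06] turn [ 0.   -0.01 -0.  ] phi -66.7 tcp [0.4249 0.0025 0.1155] t 14.975 w 0.0439 F [ 0.1 -0.1 -1.1]
[277 194]
```

View pics/s5c.png

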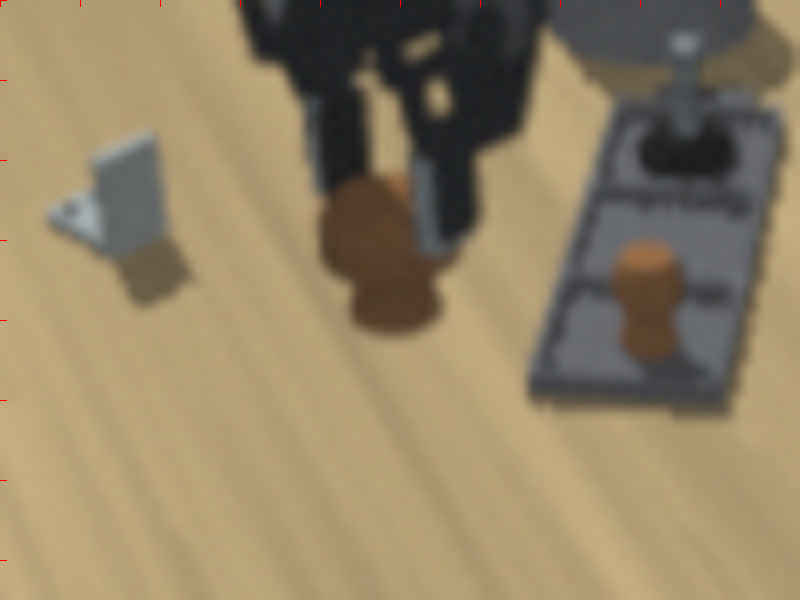

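The large knob is held upright. The bracket's leg faces the camera, as I assumed, and the foot and small knob stand well in the long tray. On to the short tray.

Call:
move_arm(deltas=[[1,0.14,0.5,-0.05,0,0,0],[1,0.2,0.8,-0.05,0,0,0],[1,0.2,0.8,0,0,0,0],[1,0.17,0.75,0,0,0,0],[1,0,0,0,0,0,0]])

```text
t: 15.65
tcp_pos: [0.5334, -0.1414, 0.1164]
eef_rot: [-3.075, -0.637, -0.002]
force: [0.6, 0.3, -1.3]
gripper_width: 0.0439
```

```bash
python3 go.py .537 -.150 .03 -66.6
```

```text
shift [-0.    0.16  1.44] turn [-0. -0.  0.] phi -66.6 tcp [ 0.5334 -0.1414  0.1164] t 15.65 w 0.0439 F [ 0.6  0.3 -1.3]
```

Call:
move_arm(deltas=[[1,0,0.12,0.4,0,0,0],[1,0,0,0.5,0,0,0],[1,0,0,0.4,0,0,0],[1,0,0,0.1,0,0,0],[1,0,0,0,0,0,0]])

```text
t: 16.27
tcp_pos: [0.5333, -0.1456, 0.0254]
eef_rot: [-3.071, -0.637, 0.007]
force: [0.2, 0.8, -1.6]
gripper_width: 0.0435
```

```bash
python3 go.py .537 -.150 .0145 -66.6
```

```text
shift [0.03 0.09 0.18] turn [-0.01  0.    0.  ] phi -66.6 tcp [ 0.5333 -0.1456  0.0254] t 16.275 w 0.0435 F [ 0.2  0.8 -1.6]
```

Call:
move_arm(deltas=[[1,0.03,0.09,0.08,0,0,0],[1,0,0,0.06,0,0,0],[1,0,0,0.03,0,0,0],[1,0,0,0.03,0,0,0]])

```text
t: 16.77
tcp_pos: [0.5383, -0.1502, 0.0146]
eef_rot: [-3.073, -0.638, 0.003]
force: [-0.6, -0.5, -0.9]
gripper_width: 0.0436
```

```bash
python3 go.py .537 -.150 .014 -66.6
```

```text
shift [-0.02 -0.01  0.01] turn [-0.  0.  0.] phi -66.5 tcp [ 0.5383 -0.1502  0.0146] t 16.775 w 0.0436 F [-0.6 -0.5 -0.9]
```

Call:
move_arm(deltas=[[1,0,0,0.03,0,0,0],[1,0,0,0.02,0,0,0]])

```text
t: 17.02
tcp_pos: [0.5389, -0.1502, 0.0141]
eef_rot: [-3.073, -0.638, 0.001]
force: [-7.8, 3.5, 17.7]
gripper_width: 0.0438
```

Call:
move_arm(deltas=[[-1,0,0,-0.02,0,0,0],[-1,0,0,0,0,0,0],[-1,0,0,0,0,0,0],[-1,0,0,-0.3,0,0,0],[-1,0,0,-0.8,0,0,0]])

```text
t: 17.65
tcp_pos: [0.5375, -0.1499, 0.0813]
eef_rot: [-3.071, -0.638, 0.008]
force: [0.1, -0.3, 0.8]
gripper_width: 0.0855
```

```bash
python3 go.py .510 .4065 .13 -49
```

```text
shift [ 3.27 -8.69 -0.77] turn [-0.01  0.   -0.39] phi -66.5 tcp [ 0.5375 -0.1499  0.0813] t 17.65 w 0.0855 F [ 0.1 -0.3  0.8]
```

Call:
move_arm(deltas=[[-1,0.15,-0.4,-0.6,0,0,0],[-1,0.33,-0.87,-0.3,0,0,0],[-1,0.33,-0.87,0,0,0,0],[-1,0.33,-0.87,0,0,0,0],[-1,0.33,-0.87,0,0,0,0]])

```text
t: 18.27
tcp_pos: [0.5282, 0.1021, 0.1485]
eef_rot: [-3.077, -0.629, -0.012]
force: [0.4, -0.2, -0.1]
gripper_width: 0.0858
```

Call:
move_arm(deltas=[[-1,0.33,-0.87,0,0,0,0],[-1,0.33,-0.87,0,0,0,0],[-1,0.33,-0.87,0,0,0,0],[-1,0.33,-0.87,0,0,0,0],[-1,0,0,0,0,0,-0.2]])

```text
t: 18.9
tcp_pos: [0.5172, 0.3363, 0.1562]
eef_rot: [-3.015, -0.877, -0.022]
force: [0.5, -0.7, -0.3]
gripper_width: 0.0854
```

```bash
python3 go.py .510 .4065 .10 -49
```

```text
shift [ 0.51 -1.06  0.94] turn [ 0.   -0.02 -0.19] phi -57.6 tcp [0.5172 0.3363 0.1562] t 18.9 w 0.0854 F [ 0.5 -0.7 -0.3]
```

Call:
move_arm(deltas=[[-1,0.25,-0.5,0.2,0,0,0],[-1,0.26,-0.55,0.4,0,0,0],[-1,0,0,0.3,0,-0.02,-0.19],[-1,0,0,0,0,0,0]])

```text
t: 19.4
tcp_pos: [0.5098, 0.4096, 0.1066]
eef_rot: [2.937, 1.107, 0.005]
force: [0.7, 1.0, 0.2]
gripper_width: 0.0851
```

```bash
python3 go.py .510 .4065 .014 -49;python3 - <<'E'
from h import *
t=bot.camera('top')[:,:,::-1].copy();cv2.imwrite('pics/t6.png',t)
E
```

```text
shift [-0.03  0.03  1.54] turn [ 0.01 -0.    0.01] phi -48.7 tcp [0.5098 0.4096 0.1066] t 19.4 w 0.0851 F [0.7 1.  0.2]
```

View pics/t6.png

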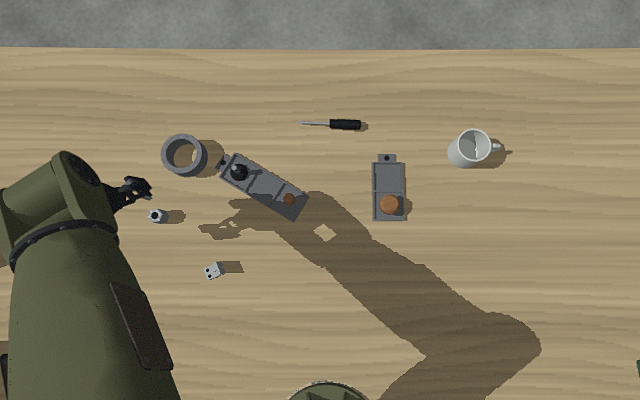

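```bash
python3 - <<'E'
from h import *
print(w2px('top',[[.5098,.4096,.107],[.5098,.4096,.2],[.51,.4075,.042]]))
t=cv2.imread('pics/t6.png');cv2.imwrite('pics/t6c.png',crop(t,90,160,100,75,8))
E
```

```text
[[139.88295613 211.89475428]
 [116.32787025 206.73352696]
 [154.31481181 214.77768066]]
```

View pics/t6c.png

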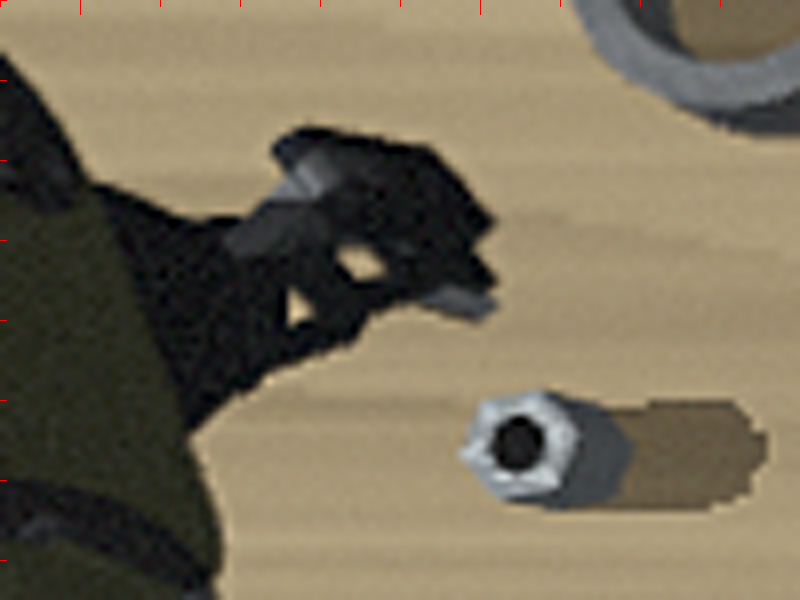

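```bash
python3 - <<'E'
from h import *
print(px2w('top',[(185,154),(207,152),(162,156)],.048))
E
```

```text
[[0.65595256 0.34133576 0.048     ]
 [0.66101021 0.28899535 0.048     ]
 [0.65089149 0.39579824 0.048     ]]
```

Call:
move_arm(deltas=[[-1,-0.03,0.03,0.4,0,0,0],[-1,0,0,0.5,0,0,0],[-1,0,0,0.5,0,0,0],[-1,0,0,0.1,0,0,0],[-1,0,0,0,0,0,0]])

```text
t: 20.08
tcp_pos: [0.5145, 0.4077, 0.0254]
eef_rot: [-2.949, -1.08, -0.027]
force: [-0.6, 0.7, -0.2]
gripper_width: 0.0853
```

```bash
python3 go.py .510 .4065 .014 -49
```

```text
shift [-0.07 -0.03  0.19] turn [ 0.01 -0.02 -0.02] phi -49.8 tcp [0.5145 0.4077 0.0254] t 20.075 w 0.0853 F [-0.6  0.7 -0.2]
```

Call:
move_arm(deltas=[[-1,-0.07,-0.03,0.16,0.01,-0.02,-0.02],[-1,0,0,0,0,0,0],[1,0,0,0,0,0,0],[1,0,0,0,0,0,0],[1,0,0,0,0,0,0]])

```text
t: 20.7
tcp_pos: [0.5113, 0.4072, 0.0189]
eef_rot: [-2.938, -1.101, -0.005]
force: [0.3, -0.8, 0.1]
gripper_width: 0.0321
```

```bash
python3 go.py .510 .4065 .014 -49
```

```text
shift [-0.02 -0.01  0.08] turn [-0.   -0.01  0.  ] phi -48.9 tcp [0.5113 0.4072 0.0189] t 20.7 w 0.0321 F [ 0.3 -0.8  0.1]
```

Call:
move_arm(deltas=[[1,0,0,0,0,0,0],[1,0,0,0,0,0,0],[1,0,0,0,0,0,0]])

```text
t: 21.08
tcp_pos: [0.5159, 0.4093, 0.0262]
eef_rot: [-2.936, -1.1, -0.027]
force: [-1.5, -1.2, 1.7]
gripper_width: -0.0001
```

The jaws shut on nothing. I need to look.

```bash
python3 - <<'E'
from h import *
t=bot.camera('top')[:,:,::-1].copy();cv2.imwrite('pics/t7.png',t);cv2.imwrite('pics/t7c.png',crop(t,90,160,120,90,6))
t=bot.camera('side')[:,:,::-1].copy();u=w2px('side',[[.51,.407,.03]])[0].astype(int);print(u);cv2.imwrite('pics/s7c.png',crop(t,u[0]-50,u[1]-40,100,75,8))
E
```

```text
[264 150]
```

View pics/t7c.png

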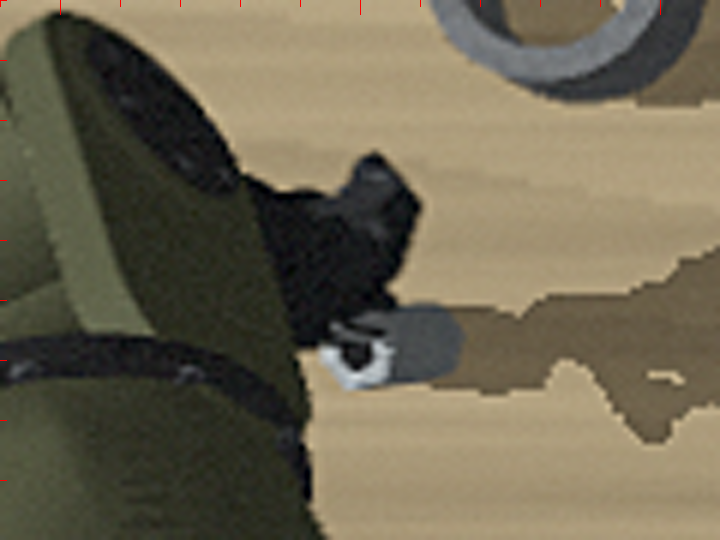

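View pics/s7c.png

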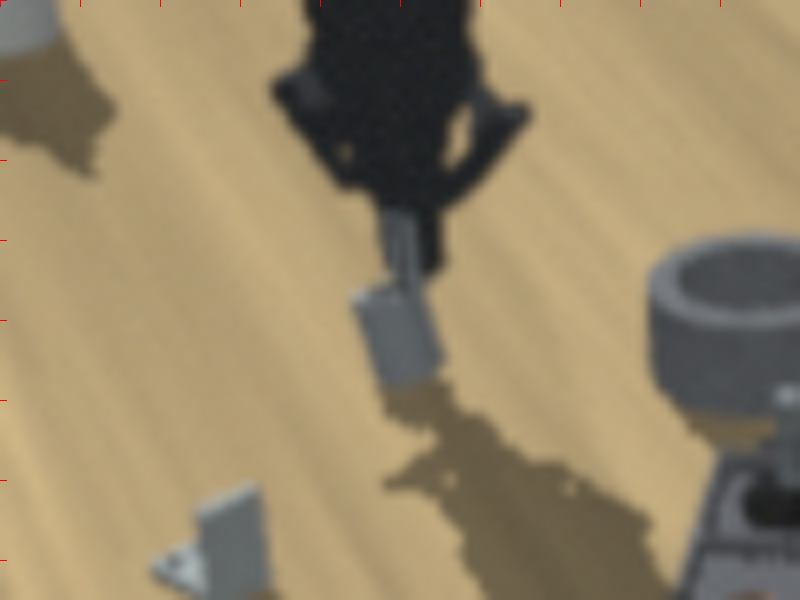

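The shut tips are pressing down on one edge of the nut, which leans about 15°. That is inside its tipping angle of about 35°, so I'll back straight up slowly.

Call:
move_arm(deltas=[[1,0,0,-0.1,0,0,0],[1,0,0,-0.15,0,0,0],[1,0,0,-0.3,0,0,0],[-1,0,0,-0.5,0,0,0],[-1,0,0,-0.5,0,0,0]])

```text
t: 21.8
tcp_pos: [0.5131, 0.4075, 0.1212]
eef_rot: [-2.937, -1.101, -0.018]
force: [-0.1, -0.7, 0.7]
gripper_width: 0.0359
```

```bash
python3 - <<'E'
from h import *
t=bot.camera('top')[:,:,::-1].copy();cv2.imwrite('pics/t8.png',t);cv2.imwrite('pics/t8c.png',crop(t,130,190,60,45,12))
t=bot.camera('side')[:,:,::-1].copy();u=w2px('side',[[.51,.407,.03]])[0].astype(int);print(u);cv2.imwrite('pics/s8c.png',crop(t,u[0]-50,u[1]-40,100,75,8))
E
python3 go.py .51 .407 .1 -49
```

```text
[264 150]
shift [-0.08 -0.03  0.4 ] turn [-0.   -0.02  0.  ] phi -48.9 tcp [0.5144 0.4085 0.1243] t 21.9 w 0.0507 F [ 1.4 -0.1  0.1]
```

View pics/t8c.png

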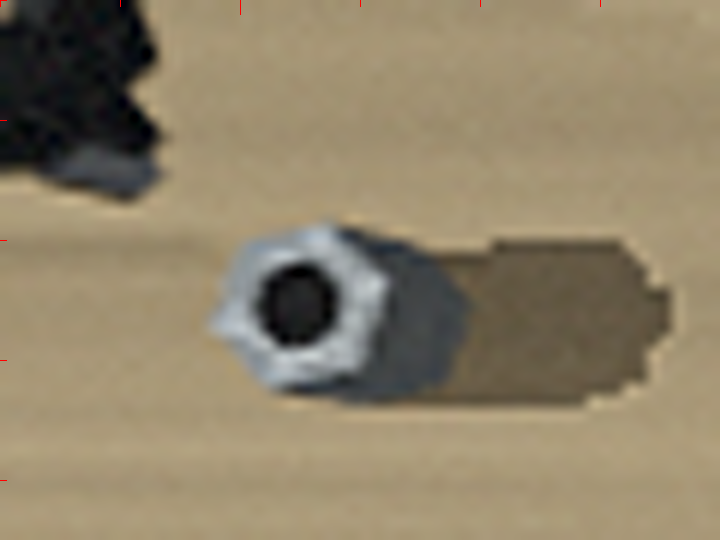

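View pics/s8c.png

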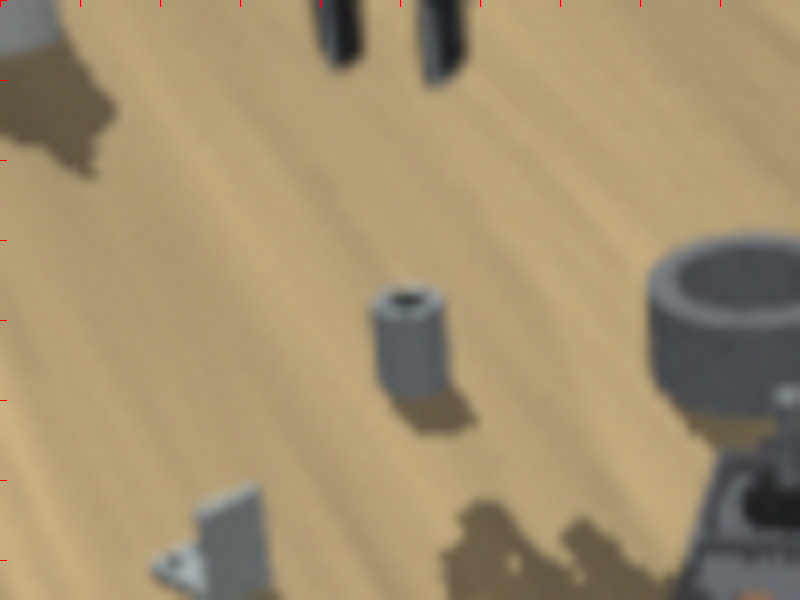

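```bash
python3 - <<'E'
from h import *
p=np.array([(297,305),(214,322),(245,243),(330,225),(388,283),(362,362),(277,389)],float)
n=px2w('top',(p+.5)/12-.5+[130,190],.042);print(n[:,:2].round(4),n[1:].mean(0).round(4))
d=n[1:]-n[1:].mean(0);print((np.degrees(np.arctan2(d[:,1],d[:,0]))%60).round(1),np.linalg.norm(d,axis=1).round(4))
E
```

```text
[[0.5096 0.4075]
 [0.5062 0.4234]
 [0.5218 0.4185]
 [0.5254 0.4021]
 [0.5139 0.3901]
 [0.4983 0.3941]
 [0.4931 0.4103]] [0.5098 0.4064 0.042 ]
[41.8 45.  44.7 44.1 47.  47. ] [0.0174 0.017  0.0162 0.0168 0.0168 0.0172]
```

The nut is standing again at (0.5097, 0.407), flats at 15° mod 60, so the jaw angle is -45°. This time I'll grip lower.

Call:
move_arm(deltas=[[-1,-0.08,-0.03,0.5,0,-0.02,-0.09],[-1,0,0,0.4,0,0,0],[-1,0,0,0.4,0,0,0],[-1,0,0,0.3,0,0,0],[-1,0,0,0,0,0,0]])

```text
t: 22.52
tcp_pos: [0.5101, 0.4075, 0.028]
eef_rot: [-2.898, -1.209, -0.007]
force: [0.5, -0.2, 0.3]
gripper_width: 0.0855
```

```bash
python3 go.py .510 .407 .009 -45
```

```text
shift [-0.01  0.    0.32] turn [ 0.   -0.01  0.01] phi -44.7 tcp [0.5101 0.4075 0.028 ] t 22.525 w 0.0855 F [ 0.5 -0.2  0.3]
```

Call:
move_arm(deltas=[[-1,0,0,0.2,0,0,0],[-1,0,0,0.13,0,0,0],[-1,0,0,0.02,0,0,0],[-1,0,0,0,0,0,0]])

```text
t: 23.02
tcp_pos: [0.5111, 0.4082, 0.0078]
eef_rot: [-2.898, -1.209, -0.012]
force: [-0.2, -0.0, 0.1]
gripper_width: 0.0854
```

```bash
python3 go.py .510 .407 .008 -45
```

```text
shift [-0.03  0.   -0.  ] turn [ 0.   -0.01  0.01] phi -44.7 tcp [0.5111 0.4082 0.0078] t 23.025 w 0.0854 F [-0.2 -0.   0.1]
```

Call:
move_arm(deltas=[[1,-0.02,0,0,0,0,0],[1,0,0,0,0,0,0],[1,0,0,0,0,0,0],[1,0,0,0,0,0,0],[1,0,0,0,0,0,0]])

```text
t: 23.65
tcp_pos: [0.5106, 0.4076, 0.0089]
eef_rot: [-2.897, -1.209, -0.014]
force: [-1.3, -0.6, -1.1]
gripper_width: 0.0279
```

Call:
move_arm(deltas=[[1,0,0,0,0,0,0],[1,0,0,-0.1,0,0,0],[1,0,0,-0.1,0,0,0]])

```text
t: 24.02
tcp_pos: [0.5101, 0.4073, 0.0208]
eef_rot: [-2.898, -1.209, -0.012]
force: [0.4, 0.5, -1.6]
gripper_width: 0.0282
```

```bash
python3 - <<'E'
from h import *
t=bot.camera('side')[:,:,::-1].copy();u=w2px('side',[[.51,.407,.03]])[0].astype(int);cv2.imwrite('pics/s9c.png',crop(t,u[0]-50,u[1]-40,100,75,8))
E
python3 go.py .51 .407 .1 -45
```

```text
shift [ 0.    0.   -1.31] turn [ 0.   -0.01  0.01] phi -44.7 tcp [0.5104 0.4075 0.0217] t 24.075 w 0.0283 F [ 0.2 -0.3 -0.4]
```

View pics/s9c.png

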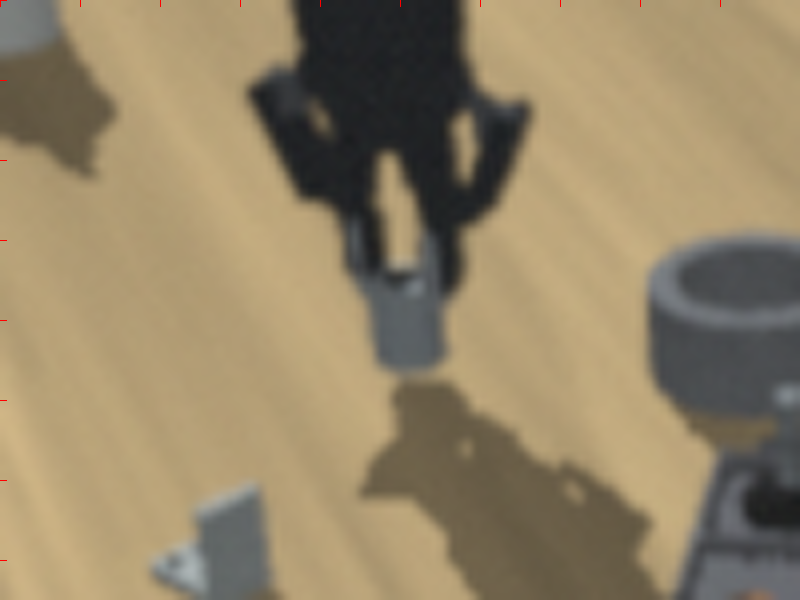

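Call:
move_arm(deltas=[[1,0,0,-0.3,0,0,0],[1,0,0,-0.5,0,0,0],[1,0,0,-0.5,0,0,0],[1,0,0,-0.1,0,0,0]])

```text
t: 24.58
tcp_pos: [0.5099, 0.4072, 0.1115]
eef_rot: [-2.897, -1.209, -0.016]
force: [0.3, -0.5, -1.6]
gripper_width: 0.0281
```

```bash
python3 - <<'E'
from h import *
t=bot.camera('side')[:,:,::-1].copy();u=w2px('side',[[.51,.407,.1]])[0].astype(int);cv2.imwrite('pics/s10c.png',crop(t,u[0]-40,u[1]-30,80,60,10))
E
python3 go.py .585 .157 .11 -45
```

```text
shift [-2.08  3.82  0.  ] turn [ 0.   -0.01  0.01] phi -44.7 tcp [0.5097 0.407  0.111 ] t 24.625 w 0.0286 F [-0.2 -0.2 -1. ]
```

View pics/s10c.png

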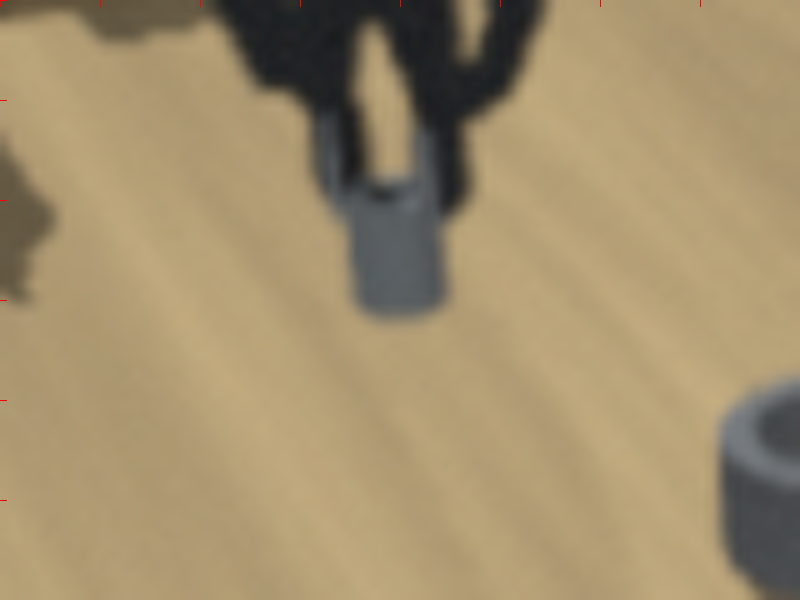

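The nut is held upright by its top 10–15 mm. I'll carry it gently.

Call:
move_arm(deltas=[[1,-0.15,0.28,-0.03,0,0,0],[1,-0.28,0.5,-0.02,0,0,0],[1,-0.28,0.5,0,0,0,0],[1,-0.28,0.5,0,0,0,0],[1,-0.28,0.5,0,0,0,0]])

```text
t: 25.25
tcp_pos: [0.5526, 0.249, 0.1084]
eef_rot: [-2.897, -1.212, -0.003]
force: [0.5, 0.3, -1.2]
gripper_width: 0.0283
```

Call:
move_arm(deltas=[[1,-0.28,0.5,0,0,0,0],[1,-0.28,0.5,0,0,0,0],[1,-0.28,0.5,0,0,0,0],[1,-0.14,0.25,0,0,0,0],[1,0,0,0,0,0,0]])

```text
t: 25.88
tcp_pos: [0.585, 0.1228, 0.1034]
eef_rot: [-2.899, -1.204, 0.01]
force: [-0.9, 0.1, -1.7]
gripper_width: 0.0283
```

```bash
python3 go.py .585 .157 .025 -45
```

```text
shift [ 0.41 -0.4   1.31] turn [-0.01  0.01  0.  ] phi -44.9 tcp [0.585  0.1228 0.1034] t 25.875 w 0.0283 F [-0.9  0.1 -1.7]
```

Call:
move_arm(deltas=[[1,0.22,-0.21,0,0,0,0],[1,0.2,-0.2,0.1,0,0,0],[1,0,0,0.3,0,0,0],[1,0,0,0.3,0,0,0],[1,0,0,0,0,0,0]])

```text
t: 26.5
tcp_pos: [0.583, 0.1634, 0.0565]
eef_rot: [-2.896, -1.21, 0.014]
force: [-0.5, 0.2, -0.9]
gripper_width: 0.0282
```

```bash
python3 go.py .585 .157 .025 -45
```

```text
shift [-0.05  0.1   0.52] turn [-0.01  0.01  0.01] phi -44.7 tcp [0.583  0.1634 0.0565] t 26.5 w 0.0282 F [-0.5  0.2 -0.9]
```

Call:
move_arm(deltas=[[1,-0.05,0.1,0.25,-0.01,0.01,0],[1,0,0,0.2,0,0,0],[1,0,0,0.05,0,0,0],[1,0,0,0,0,0,0]])

```text
t: 27.0
tcp_pos: [0.5857, 0.1565, 0.0261]
eef_rot: [2.898, 1.209, 0.003]
force: [-0.0, -0.2, -2.0]
gripper_width: 0.0287
```

```bash
python3 go.py .585 .157 .0125 -45
```

```text
shift [-0.   -0.01  0.23] turn [ 0.   -0.    0.01] phi -44.7 tcp [0.5857 0.1565 0.0261] t 27.0 w 0.0287 F [-0.  -0.2 -2. ]
```

Call:
move_arm(deltas=[[1,0,0,0.1,0,0,0],[1,0,0,0.08,0,0,0],[1,0,0,0.03,0,0,0],[1,0,0,0.03,0,0,0]])

```text
t: 27.5
tcp_pos: [0.5863, 0.1569, 0.0118]
eef_rot: [2.898, 1.209, 0.006]
force: [-1.0, -2.5, 7.6]
gripper_width: 0.0281
```

```bash
python3 go.py .585 .157 .0118 -45
```

```text
shift [-0.01 -0.02  0.  ] turn [ 0.   -0.    0.01] phi -44.7 tcp [0.5863 0.1569 0.0118] t 27.5 w 0.0281 F [-1.  -2.5  7.6]
```

Call:
move_arm(deltas=[[-1,0,0,0,0,0,0],[-1,0,0,0,0,0,0],[-1,0,0,0,0,0,0],[-1,0,0,-0.3,0,0,0],[-1,0,0,-0.8,0,0,0]])

```text
t: 28.12
tcp_pos: [0.5848, 0.1566, 0.078]
eef_rot: [2.899, 1.209, -0.002]
force: [0.5, -0.5, 0.0]
gripper_width: 0.0854
```

```bash
python3 go.py .386 .255 .12 22.5
```

```text
shift [-1.17 -3.51 -0.7 ] turn [-0.    0.   -1.49] phi -44.7 tcp [0.5848 0.1566 0.078 ] t 28.125 w 0.0854 F [ 0.5 -0.5  0. ]
```

Call:
move_arm(deltas=[[-1,0,0,-0.7,0,0,0],[-1,-0.28,-0.8,-0.1,0,0,0],[-1,-0.28,-0.85,0,0,0,0],[-1,-0.28,-0.85,0,0,0,0],[-1,-0.28,-0.8,0,0,0,0]])

```text
t: 28.75
tcp_pos: [0.396, 0.25, 0.1371]
eef_rot: [2.9, 1.203, 0.022]
force: [0.8, 1.5, 0.4]
gripper_width: 0.0852
```

Call:
move_arm(deltas=[[-1,0,0,0,0,0,-0.22],[-1,0,0,0,0,0,-0.22],[-1,0,0,0,0,0,-0.22],[-1,0,0,0,0,0,-0.22],[-1,0,0,0,0,0,-0.22]])

```text
t: 29.38
tcp_pos: [0.394, 0.2522, 0.1446]
eef_rot: [2.089, 2.332, 0.032]
force: [0.7, 0.8, 0.4]
gripper_width: 0.0858
```

```bash
python3 go.py .386 .255 .12 22.5; python3 - <<'E'
from h import *
t=bot.camera('top')[:,:,::-1].copy();cv2.imwrite('pics/t11.png',t);cv2.imwrite('pics/t11c.png',crop(t,190,130,130,95,6))
E
```

```text
shift [ 0.06 -0.14  0.41] turn [ 0.03 -0.   -0.36] phi 6.3 tcp [0.394  0.2522 0.1446] t 29.375 w 0.0858 F [0.7 0.8 0.4]
```

View pics/t11c.png

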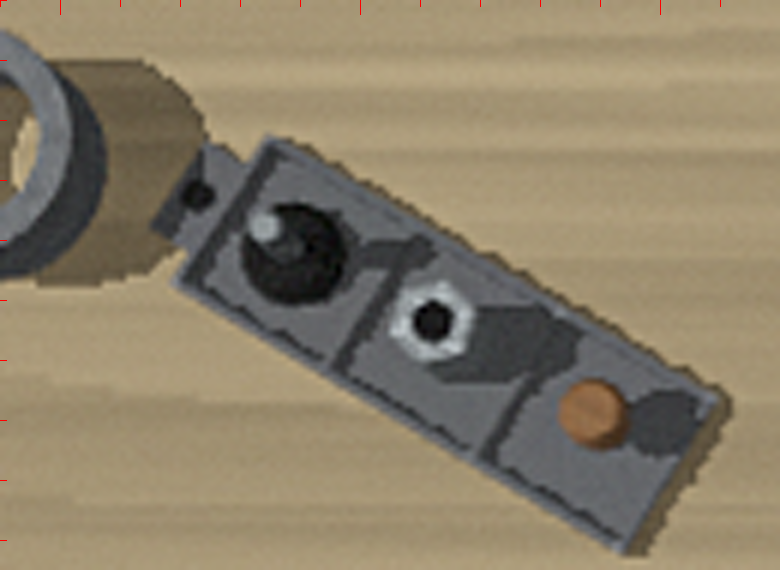

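The long tray is complete: foot, nut and small knob all stand upright in order. Only the bracket is left.

Call:
move_arm(deltas=[[-1,0.06,-0.14,0.2,0.03,0,-0.18],[-1,0,0,0.2,0,0,-0.18],[-1,0,0,0,0,0,0]])

```text
t: 29.8
tcp_pos: [0.3859, 0.2554, 0.1233]
eef_rot: [-1.734, -2.617, -0.009]
force: [-0.2, -0.5, -0.3]
gripper_width: 0.0856
```

```bash
python3 go.py .386 .255 .02 22.5; python3 - <<'E'
from h import *
t=bot.camera('side')[:,:,::-1].copy();u=w2px('side',[[.386,.255,.05]])[0].astype(int);cv2.imwrite('pics/s12c.png',crop(t,u[0]-50,u[1]-45,100,75,8))
E
```

```text
shift [-0.01 -0.01  1.72] turn [ 0.   -0.01  0.01] phi 22.9 tcp [0.3859 0.2554 0.1233] t 29.8 w 0.0856 F [-0.2 -0.5 -0.3]
```

View pics/s12c.png

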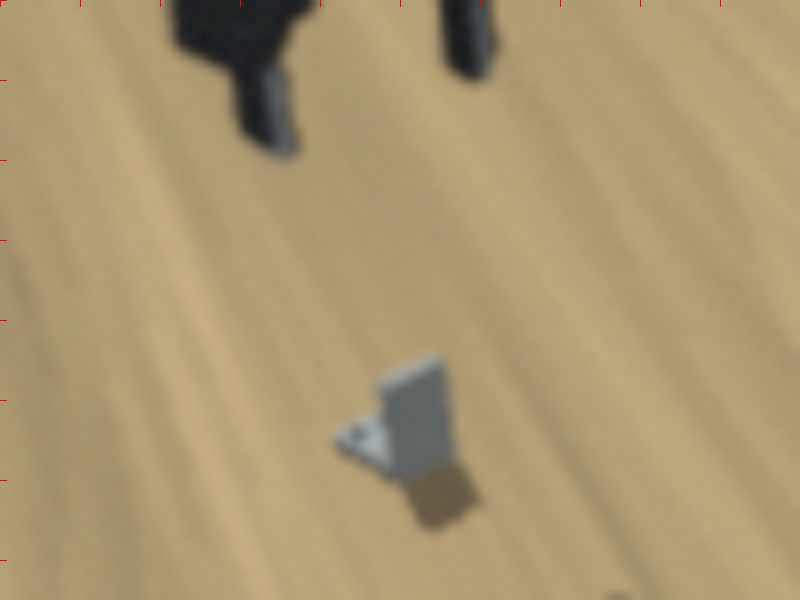

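Call:
move_arm(deltas=[[-1,0,0,0.5,0,0,0],[-1,0,0,0.5,0,0,0],[-1,0,0,0.4,0,0,0],[-1,0,0,0.15,0,0,0],[-1,0,0,0,0,0,0]])

```text
t: 30.48
tcp_pos: [0.3893, 0.2576, 0.0336]
eef_rot: [1.764, 2.597, 0.022]
force: [0.5, 0.0, -0.5]
gripper_width: 0.0852
```

```bash
python3 go.py .386 .255 .010 22.5
```

```text
shift [-0.02 -0.07  0.39] turn [ 0.02 -0.01 -0.02] phi 21.6 tcp [0.3893 0.2576 0.0336] t 30.475 w 0.0852 F [ 0.5  0.  -0.5]
```

Call:
move_arm(deltas=[[-1,-0.02,-0.07,0.2,0.02,-0.01,-0.02],[-1,0,0,0.16,0,0,0],[-1,0,0,0.02,0,0,0],[-1,0,0,0,0,0,0]])

```text
t: 30.98
tcp_pos: [0.3867, 0.2553, 0.011]
eef_rot: [1.745, 2.611, -0.004]
force: [-0.1, 0.7, -0.7]
gripper_width: 0.0855
```

```bash
python3 go.py .386 .255 .010 22.5
```

```text
shift [-0.   -0.01  0.02] turn [-0.  0. -0.] phi 22.5 tcp [0.3867 0.2553 0.011 ] t 30.975 w 0.0855 F [-0.1  0.7 -0.7]
```

Call:
move_arm(deltas=[[1,0,0,0.02,0,0,0],[1,0,0,0,0,0,0],[1,0,0,0,0,0,0],[1,0,0,0,0,0,0],[1,0,0,0,0,0,0]])

```text
t: 31.6
tcp_pos: [0.387, 0.2555, 0.0106]
eef_rot: [1.745, 2.611, -0.002]
force: [-0.2, -0.2, -0.1]
gripper_width: 0.0275
```

Call:
move_arm(deltas=[[1,0,0,0,0,0,0],[1,0,0,-0.2,0,0,0],[1,0,0,-0.4,0,0,0]])

```text
t: 31.98
tcp_pos: [0.3862, 0.2551, 0.0468]
eef_rot: [1.745, 2.612, -0.006]
force: [0.6, -0.1, 0.5]
gripper_width: 0.0273
```

```bash
python3 - <<'E'
from h import *
t=bot.camera('side')[:,:,::-1].copy();u=w2px('side',[[.386,.255,.05]])[0].astype(int);cv2.imwrite('pics/s13c.png',crop(t,u[0]-40,u[1]-30,80,60,10))
E
python3 go.py .386 .255 .12 22.5
```

```text
shift [-0.01 -0.03 -1.17] turn [ 0.  0. -0.] phi 22.5 tcp [0.3876 0.2559 0.05  ] t 32.025 w 0.0277 F [2.5 1.6 3.2]
```

View pics/s13c.png

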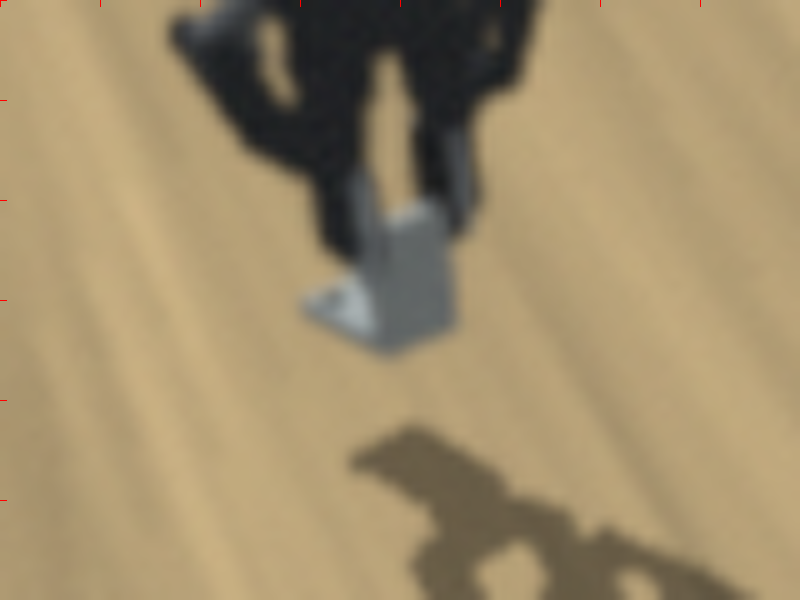

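Held and level. I'll lift, carry and turn it so that the leg ends on the tab side, away from the large knob.

Call:
move_arm(deltas=[[1,0,0,-0.4,0,0,0],[1,0,0,-0.6,0,0,0],[1,0,0,-0.3,0,0,0]])

```text
t: 32.4
tcp_pos: [0.3872, 0.2559, 0.1312]
eef_rot: [1.744, 2.61, 0.0]
force: [-0.0, 1.1, -1.0]
gripper_width: 0.0273
```

```bash
python3 go.py .6285 -.15 .13 90
```

```text
shift [-7.79  1.13  0.04] turn [ 0.   0.  -1.5] phi 22.5 tcp [0.3872 0.2559 0.1312] t 32.4 w 0.0273 F [-0.   1.1 -1. ]
```

Call:
move_arm(deltas=[[1,-0.3,0.04,0,0,0,0],[1,-0.6,0.09,0,0,0,0],[1,-0.6,0.09,0,0,0,0],[1,-0.6,0.09,0,0,0,0],[1,-0.6,0.09,0,0,0,0]])

```text
t: 33.02
tcp_pos: [0.4739, 0.1135, 0.1359]
eef_rot: [1.736, 2.61, 0.009]
force: [0.6, 0.1, -1.9]
gripper_width: 0.0277
```

Call:
move_arm(deltas=[[1,-0.6,0.09,0,0,0,0],[1,-0.6,0.09,0,0,0,0],[1,-0.6,0.09,0,0,0,0],[1,-0.6,0.09,0,0,0,0],[1,-0.6,0.09,0,0,0,0]])

```text
t: 33.65
tcp_pos: [0.5712, -0.0479, 0.1388]
eef_rot: [1.736, 2.608, 0.012]
force: [-0.2, -0.1, -0.5]
gripper_width: 0.0274
```

```bash
python3 go.py .6285 -.15 .13 90
```

```text
shift [-1.94  0.22  0.16] turn [ 0.01  0.01 -1.5 ] phi 22.7 tcp [ 0.5712 -0.0479  0.1388] t 33.65 w 0.0274 F [-0.2 -0.1 -0.5]
```

Call:
move_arm(deltas=[[1,-0.6,0.07,0,0,0,0],[1,-0.6,0.07,0,0,0,0],[1,-0.5,0.06,0,0,0,0],[1,-0.1,0,0,0,0,-0.1],[1,0,0,0,0,0,-0.2]])

```text
t: 34.28
tcp_pos: [0.6258, -0.1488, 0.1404]
eef_rot: [1.413, 2.794, 0.01]
force: [0.7, 0.4, -1.0]
gripper_width: 0.0273
```

Call:
move_arm(deltas=[[1,0,0,0,0,0,-0.2],[1,0,0,0,0,0,-0.2],[1,0,0,0,0,0,-0.2],[1,0,0,0,0,0,-0.2],[1,0,0,0,0,0,-0.2]])

```text
t: 34.9
tcp_pos: [0.6255, -0.1491, 0.1417]
eef_rot: [0.195, 3.123, 0.003]
force: [0.3, 0.1, -0.5]
gripper_width: 0.0272
```

```bash
python3 go.py .6285 -.15 .06 90
```

```text
shift [-0.03 -0.01  1.36] turn [ 0.    0.02 -0.16] phi 82.9 tcp [ 0.6255 -0.1491  0.1417] t 34.9 w 0.0272 F [ 0.3  0.1 -0.5]
```

Call:
move_arm(deltas=[[1,-0.03,-0.01,0.2,0,0.02,-0.16],[1,0,0,0.4,0,0,0],[1,0,0,0.4,0,0,0],[1,0,0,0.2,0,0,0],[1,0,0,0,0,0,0]])

```text
t: 35.52
tcp_pos: [0.6277, -0.15, 0.0701]
eef_rot: [0.013, -3.14, -0.002]
force: [0.3, 0.4, -0.4]
gripper_width: 0.0276
```

```bash
python3 go.py .6285 -.15 .016 90; python3 - <<'E'
from h import *
t=bot.camera('side')[:,:,::-1].copy();u=w2px('side',[[.6,-.15,.05]])[0].astype(int);cv2.imwrite('pics/s14c.png',crop(t,u[0]-50,u[1]-38,100,75,8))
t=bot.camera('top')[:,:,::-1].copy();cv2.imwrite('pics/t14c.png',crop(t,350,135,70,90,6))
E
```

```text
shift [-0.01 -0.    0.9 ] turn [ 0.   -0.    0.01] phi 90.5 tcp [ 0.6277 -0.15    0.0701] t 35.525 w 0.0276 F [ 0.3  0.4 -0.4]
```

View pics/s14c.png

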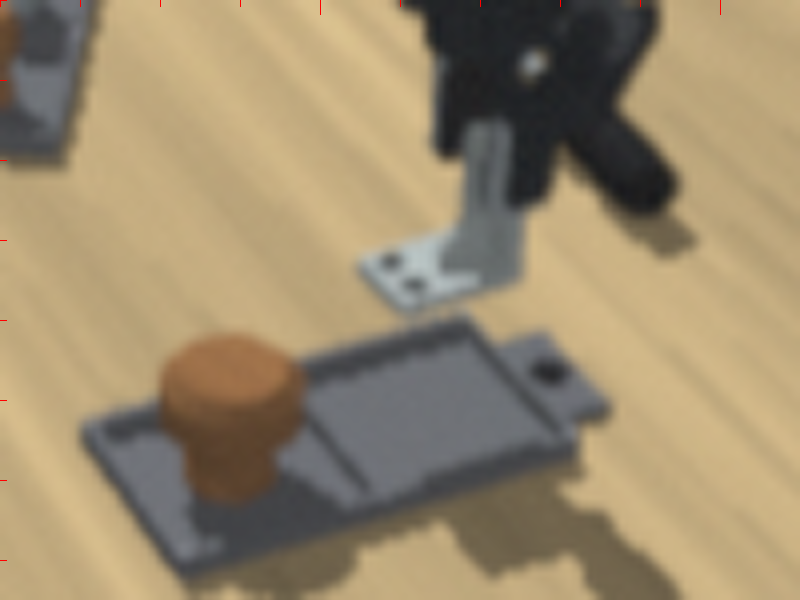

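View pics/t14c.png

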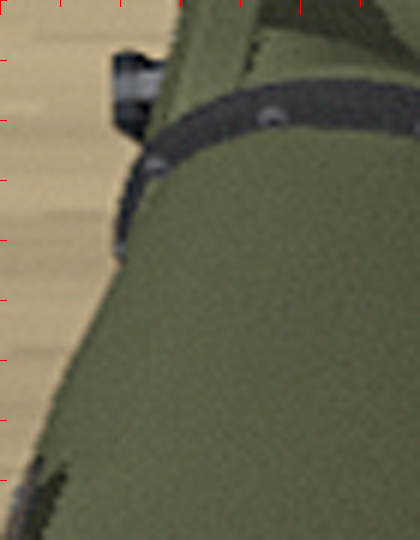

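The bracket hangs level over the tab pocket, and the large knob stands in its own. I'll lower it.

Call:
move_arm(deltas=[[1,0,0,0.3,0,0,0],[1,0,0,0.3,0,0,0],[1,0,0,0.15,0,0,0],[1,0,0,0.05,0,0,0]])

```text
t: 36.12
tcp_pos: [0.6287, -0.1502, 0.0209]
eef_rot: [-0.013, 3.14, 0.001]
force: [-0.1, -0.2, -0.6]
gripper_width: 0.0278
```

```bash
python3 go.py .6285 -.15 .0136 90
```

```text
shift [0.   0.   0.12] turn [0.   0.   0.01] phi 90.5 tcp [ 0.6287 -0.1502  0.0209] t 36.125 w 0.0278 F [-0.1 -0.2 -0.6]
```

Call:
move_arm(deltas=[[1,0,0,0.05,0,0,0],[1,0,0,0.04,0,0,0],[1,0,0,0.03,0,0,0],[1,0,0,0.02,0,0,0]])

```text
t: 36.62
tcp_pos: [0.6296, -0.1504, 0.0134]
eef_rot: [-0.013, 3.137, -0.0]
force: [0.8, 1.3, 9.0]
gripper_width: 0.0272
```

Call:
move_arm(deltas=[[-1,0,0,0,0,0,0],[-1,0,0,0,0,0,0],[-1,0,0,0,0,0,0],[-1,0,0,-0.3,0,0,0],[-1,0,0,-0.8,0,0,0]])

```text
t: 37.25
tcp_pos: [0.6277, -0.15, 0.0789]
eef_rot: [0.013, -3.14, -0.002]
force: [0.6, -0.1, 0.8]
gripper_width: 0.0855
```

Call:
move_arm(deltas=[[-1,0,0,-0.8,0,0,0],[-1,0.5,0,-0.5,0,0,0],[-1,0.8,0,0,0,0,0],[-1,0.8,0,0,0,0,0],[-1,0.8,0,0,0,0,0]])

```text
t: 37.88
tcp_pos: [0.4523, -0.1518, 0.1687]
eef_rot: [-0.015, 3.13, -0.005]
force: [-0.2, -0.3, 0.7]
gripper_width: 0.0852
```

```bash
python3 go.py .35 -.15 .2 90
```

```text
shift [ 1.7   0.04 -0.54] turn [-0.    0.01  0.01] phi 90.5 tcp [ 0.4523 -0.1518  0.1687] t 37.875 w 0.0852 F [-0.2 -0.3  0.7]
```

Call:
move_arm(deltas=[[-1,0.7,0,-0.3,0,0,0],[-1,0.7,0,-0.3,0,0,0],[-1,0,0,0,0,0,0],[-1,0,0,0,0,0,0]])

```text
t: 38.38
tcp_pos: [0.3637, -0.1524, 0.2092]
eef_rot: [-0.013, 3.123, -0.011]
force: [0.1, -0.9, 0.3]
gripper_width: 0.0856
```

```bash
python3 - <<'E'
from h import *
t=bot.camera('top')[:,:,::-1].copy();cv2.imwrite('pics/t15.png',t);cv2.imwrite('pics/t15c.png',crop(t,200,130,220,100,3))
s=bot.camera('side')[:,:,::-1].copy();cv2.imwrite('pics/s15c.png',crop(s,270,130,130,130,4))
E
```

```text
(no output)
```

View pics/t15.png

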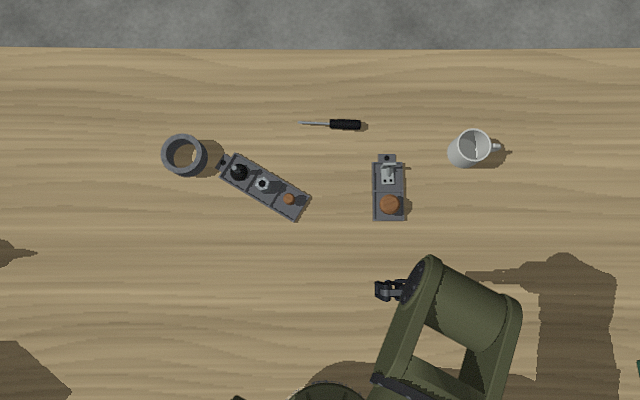

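View pics/s15c.png

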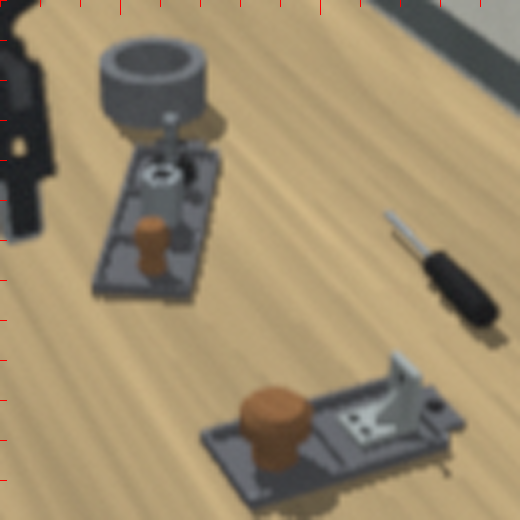

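View pics/t15c.png

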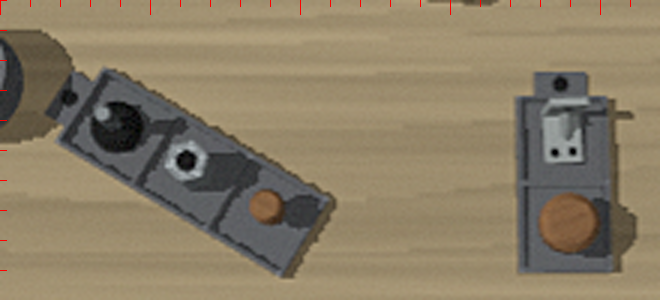

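Everything is in its place. I'll do one numeric check of the offsets before handing in.

```bash
python3 - <<'E'
from h import *
u=np.array([.5,.866]);v=np.array([-.866,.5]);L=np.array([.585,.157]);S=np.array([.5727,-.15])
for n,p,z,c in(('foot',(238.8,172),.01,L),('nut',(262,183.1),.045,L),('small',(288.4,198.7),.041,L)):
    d=px2w('top',p,z)[0][:2]-L;print(n,(d@u).round(4),(d@v).round(4))
for n,p,z in(('large',(389.2,203.8),.041),('bracket free-end edge mid',(387.5,184),.009)):
    print(n,(px2w('top',p,z)[0][:2]-S).round(4))
E
```

```text
foot 0.0722 0.001
nut -0.001 -0.0012
small -0.0743 -0.0006
large [-0.0366  0.0019]
bracket free-end edge mid [ 0.0173 -0.0006]
```

```bash
python3 -c "
from rig import bot
print(bot.close_job(), bot.read_state()['t'])"
```

```text
the job is handed in; nothing more can be done
the job is handed in; nothing more can be done
```

Both kits are made up and the job was handed in at about 38.5 s of the 120 s. From the tab, the long tray holds the foot, the nut and the small knob, and the short tray holds the bracket and the large knob.

**Last checks:** The final pictures show all five fittings standing upright in their own pockets and the gripper clear of everything. Measured in the top picture, the foot, nut and both knobs lie within about 2.5 mm of their pocket centres. The bracket reads about 4 mm off its centre, against the 25 mm allowed. I did not measure tilt or height above the pocket floor. Each part went down to a contact force of 8–18 N before release, and I judged upright by eye.

**Bystanders:** The mug, tape roll and screwdriver look unmoved in the pictures, but I only compared them by eye. The tape roll was the closest, with about 48 mm between it and the nearest finger.

**What went wrong on the way:**
- **Nut:** The first grip was too high, so the jaws slipped off and leaned the nut over. It rocked back upright when I withdrew, and I measured it again and gripped it lower.
- **Gripper reading:** The opening read 2–5 mm less than the true width on every part, for example 8 mm on the 12 mm stud. I checked that each part was really held by camera.

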